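# Stop the shaker, unload the sample jars, lock it and reset the speed

## Task

Bring the shaker's speed fader fully to stop, then draw the bolt, swing the hood right back so it stays open, and stand every jar from the platform upright in the blue tray. Then lower the hood shut without letting it slam, push the bolt fully home, and only after that set the fader level with the green mark. Keep the fader at stop as long as the hood is up, and leave the tip box, tube rack and molecule model where they are.

Things in the scene. Friction and masses are not known exactly. Their poses are not given: they have to be found in the camera images.
- shaker: Benchtop shaker, fixed: white housing 210 (x) x 290 (y) x 50 mm high; origin under its centre on the bench, z up, +x to its hinge side (away from the robot). Under the hood, centred at x 0, y +40 mm, is the jar platform, 162 x 176 mm, floor 52 mm above the bench, inside a 4 mm thick rim with its top 70 mm above the bench. The bolt lies along x at y -100 mm, beside the hood.
- hood (a joint): Clear blue hood, 170 (x) x 184 (y) x 46 mm, top at 116 mm, 350 g, hinged along its far (+x) lower edge. 0 = shut, grows as its near side rises, stop at 1.75 rad. Let go below about 1.2 rad it falls shut, above 1.3 it rests on its rear stop. The bolt, when home, crosses over a steel lug on the hood's -y side and holds it down; the hood cannot shut onto a bolt already pushed home.
- hood_hinge (a point): On the hood's hinge axis (parallel to the shaker's y), 70 mm above the bench, in the middle of the hood's width.
- hood_bar (a point): Middle of the hood's blue handle: a round bar 12 mm thick and 100 mm long, parallel to the hinge, held 50 mm (to its middle) in front of the hood by an arm at each end. With the hood shut it is 220 mm in front of the hinge axis (shaker -x) and 90 mm above the bench, so 20 mm above the hinge axis; it turns with the hood about the hinge. Free from above at every angle of the hood.
- bolt (a joint): Steel barrel bolt, slides along the shaker's x. 0 = home in its keeper (the near block), grows as it is drawn away from the robot (+x of the shaker) to its stop at 0.055 m; the hood is free above 0.045 m. Friction 1.5 N, stays where it is left. It starts home.
- bolt_top (a point): Centre of the top of the bolt's red upright grip: 16 mm (along the bolt) x 14 mm (across) and 46 mm tall above the rod, its top 138.5 mm above the bench; 48 mm from the side of the hood.
- console: Grey speed controller of the shaker, fixed to the bench: 130 (x) x 210 (y) x 35 mm high; origin under its centre, z up. The fader track runs along its y, in the middle; red stripe at the -y (stop) end, white scale strip on its +x side.
- fader (a joint): Speed fader on the controller. 0 = stop, at the red stripe (-y end of the track), grows towards the controller's +y to 0.12 m (fastest). Friction 1.5 N, stays where it is left. It starts somewhere above 0.05 m.
- fader_top (a point): Centre of the top of the fader's black grip: 28 (x) x 20 (y) mm and 40 mm tall, top 75.5 mm above the bench, with a white line across its middle. At joint value v it is at y = v - 60 mm in the controller's frame.
- mark: Flat green mark on the controller's white scale strip, 22 (x) x 6 (y) x 3 mm, 40 mm to the +x side of the fader track; axes as the controller's. The fader's set point: its white line must stand at the same y as this mark. Differs from start to start, 30 to 100 mm from the stop. Not graspable, no obstacle.
- tray: Blue open tray, fixed to the bench, 210 x 210 mm outside, walls 5 mm thick and 25 mm high, inner floor 5 mm above the bench; origin under its centre, z up, x and y along its sides. Room for four jars in two rows of two.
- jar0: Closed sample jar, upright cylinder 56 mm in diameter and 56 mm tall (orange cap the upper 17 mm, white below), 90 to 180 g; origin at the centre of its underside, z along its axis. Starts standing on the shaker platform under the hood, with two rows of up to two jars 68 mm (x) and 94 mm (y) apart. Two to four of jar0 to jar3 are present; None if absent.
- jar1: Closed sample jar, upright cylinder 56 mm in diameter and 56 mm tall (orange cap the upper 17 mm, white below), 90 to 180 g; origin at the centre of its underside, z along its axis. Starts standing on the shaker platform under the hood, with two rows of up to two jars 68 mm (x) and 94 mm (y) apart. Two to four of jar0 to jar3 are present; None if absent.
- jar2: Closed sample jar, upright cylinder 56 mm in diameter and 56 mm tall (orange cap the upper 17 mm, white below), 90 to 180 g; origin at the centre of its underside, z along its axis. Starts standing on the shaker platform under the hood, with two rows of up to two jars 68 mm (x) and 94 mm (y) apart. Two to four of jar0 to jar3 are present; None if absent.
- jar3: Closed sample jar, upright cylinder 56 mm in diameter and 56 mm tall (orange cap the upper 17 mm, white below), 90 to 180 g; origin at the centre of its underside, z along its axis. Starts standing on the shaker platform under the hood, with two rows of up to two jars 68 mm (x) and 94 mm (y) apart. Two to four of jar0 to jar3 are present; None if absent.
- tip_box: Bystander: pipette tip box 86 x 121 x 85 mm, origin under its centre. Leave alone.
- tube_rack: Bystander: white tube rack 80 x 160 x 45 mm with tubes to 99 mm high, origin under its centre. Leave alone.
- molecule: Bystander: ball-and-stick molecule model about 110 mm across, 88 mm high, origin under its centre. Leave alone.
Things that resemble listed ones, but are neither listed nor needed, are in the scene too. What is shaped like the console but orange or purple is not meant.

How it is judged:
By the outcome, as a careful person would: the job done as asked, in the order asked, and still so for the second after the job is handed in, with the robot touching nothing.
Of jar0, jar1, jar2, jar3 only 2 to 4 are there at a start; the rules pass over those that are not, and their reading is None.
At some moment in a run one of jar0, jar1, jar2, jar3 may be knocked a few centimetres aside while the robot is not near it.
It also fails if it takes over 210 s, if anything falls off the work surface, if the arm or the gripper's body presses on something with over 40 N, if the wrist force passes 120 N, or if a joint passes its speed limit or range.

## Robot

A 7-joint arm with a two-finger parallel gripper is mounted at the origin on the work surface. World frame = base frame: x ahead of the robot, y to its left, z up, the work surface at z = 0. Lengths are in m, angles in rad, forces in N, time in s.
With the tool pointing down it reaches from about 0.35 to 0.9 m from the base axis. Payload 8.1 kg.
Tool frame: the origin (TCP) lies midway between the tips of the shut fingers; the grasp point (between the pads) lies 19 mm behind it; z points along the fingers, y is the line along which they close (so a half turn about z gives the same grasp; the last joint's range is limited). The gripper opens to 92 mm and grips with 3 to 60 N. Pads are 19 mm wide; open, the fingers measure 130 mm over their backs; the gripper's body (75 mm by 190 mm) begins 47 mm behind the grasp point.
Start: joints at [-1.292, 0.434, 0.025, 1.573, -0.012, 1.134, -0.075], TCP at [0.233, 0.58, 0.227] pointing down, gripper open.
Joint ranges: [-2.62, 2.62], [-0.44, 2.09], [-1.27, 1.32], [0.08, 2.57], [-1.32, 4.46], [0.12, 2], [-2.74, 2.74]. Speed limits (rad/s): [2.22, 2.22, 3.01, 3.01, 3.14, 3.14, 3.14].

## Interface

Orientations are given as a rotation vector (axis times angle).
In Python, from cell import arm gives the robot as it stands.
- The arm moves only by the tool send_rows, never from a script. Its argument "increments" is a list of rows, each a list of 3 entries, a list of its own where there are three numbers: the finger opening in cm, from 0 to 9.18, then the shift along the tool's x, y, z in cm, then the turn, a rotation vector about the tool's x, y, z in rad. A call has 1 to 5 rows; each row shifts and turns the commanded pose from where the row before left it, along the tool's axes as they then stand; what a row does not reach is not made up. A row lasts 1/10 s, in which the tool goes at most 50 mm and 8.59 degrees, less where a joint would pass 70% of its speed; a pose out of reach is approached as far as the arm can. A call is refused whole if a number of a shift passes 5 or a number of a turn 0.15, either way. A call with a gripper value outside its range is refused whole. The fingers move at their own pace and stop on an object; "force" is the grip in N (left out, the last holds). Time passes only in rows, so rows that do not move let the fingers close. It gives the time, the measured TCP pose, the force, the opening and the grip force at its end, in the units of the state.
- arm.observe(): the state, without advancing time (a new reading comes with each control period).
- arm.get_image(name): name is "scene" or "top"; returns the picture (480x640x3 uint8, red, green, blue); there is no depth.
- arm.camera_params(name): a dict with "camera_matrix" (3x3 intrinsics, pixels), "R" (3x3) and "t" (3): a world point X has camera coordinates R X + t. Camera axes: x right, y down, z forward; pixel columns grow to the right and rows downward; lengths in m; the calibration is good to about 2 mm. A picture is of the moment at which its call begins. camera_params takes no time and is no camera call.
- arm.sign_off(): hands the job in; it is judged then, once.
The state is a dict: "clock": time; "joints": joint angles; "dq": joint speeds; "joint_efforts": joint torques, N m; "position": TCP position; "ee_rot": TCP orientation; "force": force on the tool from outside, world axes, zero at the start; "ft_torque": the same for the moment, N m; "width": opening from 0.0 (shut) to 1.0 (fully open); "gripper_force": force on a finger pad.
Only numpy, scipy, OpenCV 4.12 (cv2) and the standard library are available. Lean on these libraries where they do the work, as an engineer would, in place of code of your own. Each camera call takes 0.05 s, during which the arm holds its last target. There are 200 camera calls.

## Working session

There is one attempt and no reset: what is moved stays moved. The work goes in short steps, Python scripts to look and compute and a tool call to move; the robot and the scene stay as the last step left them, time stands still between calls to the robot, and variables do not carry over. Pictures are saved under pics/ and viewed, at most 14 in all, crops included, and the job is handed in when it is done.

Besides the shell and the picture viewer there is one more tool, called after "Call:" by a JSON object that holds its "name" and its "arguments", one argument or row to a line. send_rows: Moves the arm, as the interface text tells. Its arguments: {"type":"object","properties":{"increments":{"type":"array"},"force":{"type":"number"}},"required":["increments"]}

```bash
ls; mkdir -p pics; python3 - <<'E'
from cell import arm
import cv2,numpy as np
for n in("scene","top"):
    cv2.imwrite(f"pics/{n}0.png",arm.get_image(n)[:,:,::-1]); p=arm.camera_params(n)
    print(n,p['camera_matrix'],p['R'],p['t'], -p['R'].T@p['t'])
s=arm.observe();print({k:np.round(v,3) for k,v in s.items()})
E
```

```text
pics
scene [[549.7592443    0.         311.40908752]
 [  0.         549.7592443  238.43533477]
 [  0.           0.           1.        ]] [[ 0.43596594  0.899914    0.00940679]
 [ 0.72721267 -0.34610409 -0.59276782]
 [-0.53018433  0.26526731 -0.80531846]] [-0.30506453 -0.26618225  1.60020248] [ 1.17497113 -0.24207634  1.13375801]
top [[607.86761962   0.         322.66237575]
 [  0.         607.86761962 242.56042867]
 [  0.           0.           1.        ]] [[-0.01461838 -0.99985243 -0.00902285]
 [-0.98358034  0.01600265 -0.17975995]
 [ 0.17987781  0.00624689 -0.98366913]] [0.12828043 0.49673793 1.54943098] [0.21174866 0.11063324 1.61457845]
{'clock': np.float64(0.1), 'joints': array([-1.292,  0.435,  0.025,  1.574, -0.012,  1.134, -0.075]), 'dq': array([-0.001, -0.002,  0.   , -0.004, -0.   ,  0.003, -0.   ]), 'joint_efforts': array([ 3.0000e-03, -6.6912e+01,  9.8900e-01, -3.1514e+01, -6.0000e-02,
        3.7000e-02,  0.0000e+00]), 'position': array([0.233, 0.58 , 0.226]), 'ee_rot': array([-5.960e-01, -3.084e+00,  2.000e-03]), 'force': array([ 0.325,  1.167, -0.513]), 'ft_torque': array([ 0.008, -0.005, -0.012]), 'gripper_force': np.float64(0.0), 'width': np.float64(1.003)}
```

View pics/scene0.png

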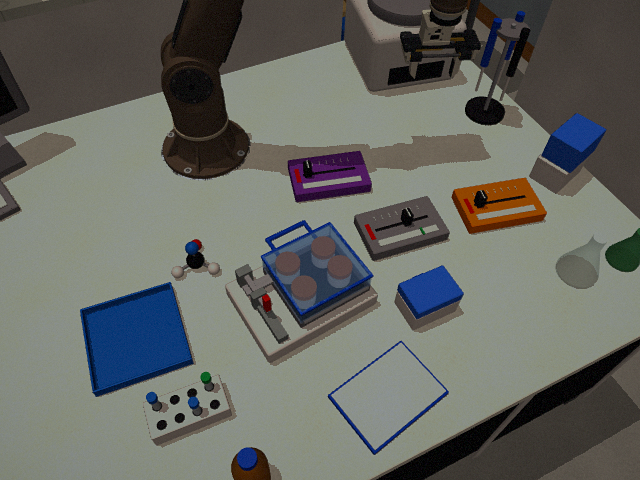

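View pics/top0.png

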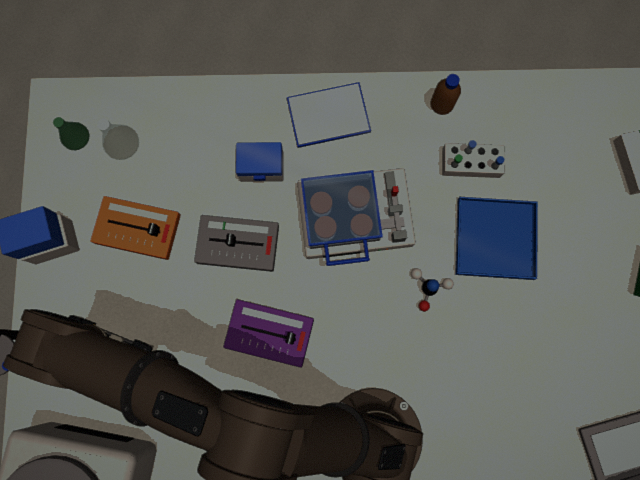

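Candidates: for the console, grey at top-view (237,243), against orange (135,228) and purple (268,333), so I take the grey one. For the tray, solid blue at (497,238), against the flat blue-outlined panel at (329,115). For the hood, the blue one at (341,208), and the bolt's red grip at (395,190). There are four jars under the hood.

```bash
cat > h.py <<'E'
import cv2,numpy as np
from cell import arm
from scipy.spatial.transform import Rotation as Ro
def ray(n,uv,z):
    p=arm.camera_params(n);K=np.asarray(p['camera_matrix']);R=np.asarray(p['R']);t=np.asarray(p['t'])
    c=-R.T@t;d=R.T@np.linalg.solve(K,[uv[0],uv[1],1.]);return c+d*(z-c[2])/d[2]
def proj(n,X):
    p=arm.camera_params(n);q=p['camera_matrix']@(p['R']@np.asarray(X)+p['t']);return q[:2]/q[2]
def blobs(im,lo,hi,roi,amin=8):
    x0,y0,x1,y1=roi;h=cv2.cvtColor(im[y0:y1,x0:x1],cv2.COLOR_RGB2HSV)
    m=cv2.inRange(h,np.array(lo),np.array(hi));cs,_=cv2.findContours(m,0,2);o=[]
    for c in cs:
        if cv2.contourArea(c)>=amin:
            r=cv2.minAreaRect(c);M=cv2.moments(c);o.append((M['m10']/M['m00']+x0,M['m01']/M['m00']+y0,M['m00'],cv2.boxPoints(r)+[x0,y0]))
    return sorted(o,key=lambda b:-b[2])
def st():
    s=arm.observe();R=Ro.from_rotvec(s['ee_rot']).as_matrix()
    print(round(float(s['clock']),2),'p',np.round(s['position'],4),'x',np.round(R[:,0],3),'y',np.round(R[:,1],3),'z',np.round(R[:,2],3),'f',np.round(s['force'],1),'w',np.round(s['width'],3),'q',np.round(s['joints'],2));return s,R
E
python3 - <<'E'
from h import *
im=arm.get_image("top")
np.set_printoptions(precision=4,suppress=True)
def show(nm,bl,z,k=2):
    for b in bl[:k]: print(nm,np.round(b[:3],1),ray("top",b[:2],z)[:2],'box',[ray("top",q,z)[:2].round(4).tolist() for q in b[3]])
show('tray',blobs(im,(100,120,40),(125,255,255),(445,185,550,290)),.025,1)
show('hood',blobs(im,(100,120,40),(125,255,255),(295,160,390,270)),.1,2)
show('bolt',blobs(im,(0,150,60),(8,255,255),(380,170,410,220),3),.1385)
show('stop',blobs(im,(0,150,60),(8,255,255),(255,225,280,265),3),.035)
show('mark',blobs(im,(45,60,40),(85,255,255),(195,210,280,240),2),.038)
show('console',blobs(im,(0,0,40),(179,60,125),(185,205,290,280)),.035,1)
show('white',blobs(im,(0,0,150),(179,60,255),(205,215,270,235)),.035,1)
c=cv2.resize(im[155:285,185:425],None,fx=3.3,fy=3.3,interpolation=cv2.INTER_CUBIC)
cv2.imwrite("pics/c1.png",c[:,:,::-1])
E
```

```text
tray [ 497.   237.9 5981.5] [ 0.5075 -0.3424] box [[0.4091, -0.2277], [0.6221, -0.248], [0.6092, -0.4622], [0.397, -0.437]]
hood [ 341.8  214.8 5719. ] [0.5599 0.0703] box [[0.6579, 0.175], [0.6782, -0.0151], [0.4456, -0.035], [0.4261, 0.1501]]
bolt [395.  188.6  19.5] [ 0.6163 -0.0634] box [[0.623, -0.0585], [0.6228, -0.0686], [0.6099, -0.0681], [0.6101, -0.0581]]
stop [268.5 244.8  58.5] [0.497 0.264] box [[0.4728, 0.2719], [0.5217, 0.2672], [0.5203, 0.2559], [0.4715, 0.2607]]
mark [223.5 225.3  10.5] [0.5509 0.3832] box [[0.541, 0.3874], [0.5626, 0.3847], [0.5616, 0.3787], [0.54, 0.3814]]
console [ 236.8  242.1 7588. ] [0.5055 0.3479] box [[0.6088, 0.4877], [0.6041, 0.2092], [0.4052, 0.2101], [0.4095, 0.4825]]
```

View pics/c1.png

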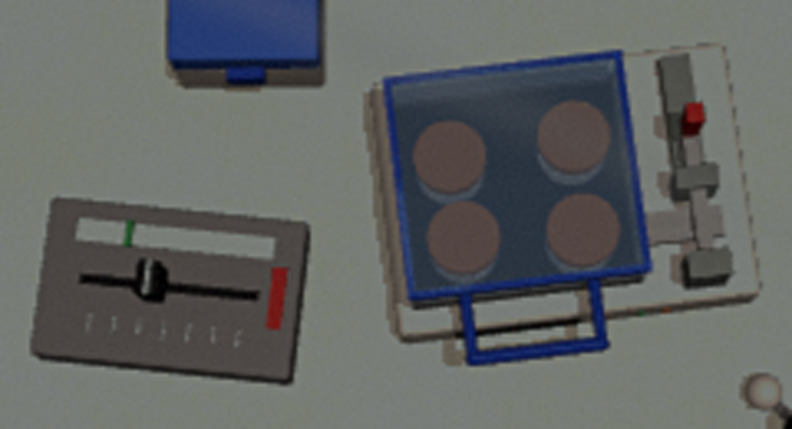

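The crop confirms the choice. The grey console has its fader at crop (150,280), green mark at (129,233) and red stop at (278,298). The hood's top corners are at (385,79), (621,52), (650,270) and (410,298), the bar runs (470,358) to (607,345), and the red bolt grip is at (694,112).

```bash
cat >> h.py <<'E'
def crop(u,z,s=3.3,o=(185,155)): return ray("top",(u[0]/s+o[0]-.35,u[1]/s+o[1]-.35),z)
E
python3 - <<'E'
from h import *
np.set_printoptions(precision=4,suppress=True)
C=np.array([crop(u,.035) for u in((55,199),(308,223),(292,382),(34,355))])[:,:2]
print('console',C.mean(0),np.linalg.norm(C-np.roll(C,1,0),axis=1))
d=(C[0]-C[1]+C[3]-C[2]);yaw=np.arctan2(d[1],d[0])-np.pi/2
d2=(C[0]-C[3]+C[1]-C[2]);print('yaw y',yaw,'yaw x',np.arctan2(d2[1],d2[0]))
H=np.array([crop(u,.116) for u in((385,79),(621,52),(650,270),(410,298))])[:,:2]
hc=H.mean(0);d=(H[0]-H[1]+H[3]-H[2]);hy=np.arctan2(d[1],d[0])-np.pi/2
d2=(H[0]-H[3]+H[1]-H[2]);print('hood',hc,np.linalg.norm(H-np.roll(H,1,0),axis=1),hy,np.arctan2(d2[1],d2[0]))
B=np.array([crop(u,.09) for u in((470,358),(607,345))])[:,:2];print('bar',B.mean(0),B)
yw=(hy+np.arctan2(d2[1],d2[0]))/2
ex=np.array([np.cos(yw),np.sin(yw)]);ey=np.array([-ex[1],ex[0]])
print('bar pred',hc-135*ex/1000,'shaker org',hc-.04*ey,'bolt y line', hc-.14*ey)
g=crop((694,106),.1385)[:2];print('grip',g,'in shaker',(g-(hc-.04*ey))@ex,(g-(hc-.04*ey))@ey)
yc=(yaw+np.arctan2(*( (C[0]-C[3]+C[1]-C[2])[::-1])))/2
cx=np.array([np.cos(yc),np.sin(yc)]);cy=np.array([-cx[1],cx[0]]);o=C.mean(0);print('cyaw',yc)
for n,u,z in(('line?',(150,268),.0755),('mark',(129,233),.038),('stopstripe',(278,298),.035)):
    w=crop(u,z)[:2];print(n,w,(w-o)@cx,(w-o)@cy+.06)
print('stop top',o-.06*cy)
for u in((449,157),(574,137),(463,237),(583,230)): print('jar',crop(u,.108)[:2],(crop(u,.108)[:2]-hc)@ex,(crop(u,.108)[:2]-hc)@ey)
st()
E
```

```text
console [0.5051 0.3478] [0.1281 0.206  0.1296 0.2074]
yaw y -0.11691011423158448 yaw x -0.10478171056753967
hood [0.5759 0.072 ] [0.1735 0.1842 0.1734 0.1836] 0.10131090677966981 0.09964225254857212
bar [0.4416 0.0572] [[0.4374 0.1099]
 [0.4458 0.0045]]
bar pred [0.4416 0.0585] shaker org [0.5799 0.0322] bolt y line [ 0.5899 -0.0673]
grip [ 0.6209 -0.0634] in shaker 0.03126130310350132 -0.09920269579442773
cyaw -0.11084591239956207
line? [0.5147 0.3592] 0.008285995687170327 0.07240652845680319
mark [0.551  0.3825] 0.041826062570527345 0.0996205794704412
stopstripe [0.4965 0.2628] 0.0008772995948621221 -0.025395125125257698
stop top [0.4984 0.2881]
jar [0.5919 0.1236] 0.021127029198281997 0.049772433559039715
jar [0.6062 0.0267] 0.025621171032154125 -0.04812571433724871
jar [0.5286 0.1138] -0.042875832911906005 0.04632175703059437
jar [0.5325 0.0217] -0.04817355823003661 -0.045756021705105704
0.15 p [0.2328 0.5796 0.2261] x [-0.928  0.373 -0.   ] y [ 0.373  0.928 -0.001] z [-0.    -0.001 -1.   ] f [0.4 0.5 0.6] w 0.999 q [-1.29  0.44  0.02  1.57 -0.01  1.13 -0.08]
```

Call:
{"name": "send_rows", "arguments": {
  "increments": [
    [9,[0,0,0],[0,0,-0.135]],
    [9,[0,0,0],[0,0,-0.135]],
    [9,[-4,-2.5,0],[0,0,0]],
    [9,[-4,-2.5,0],[0,0,0]],
    [9,[-4,-2.5,0],[0,0,0]]
  ],
  "force": 20
}}

```text
clock: 0.65
position: [0.3447, 0.4909, 0.2265]
ee_rot: [-0.174, -3.137, 0.001]
force: [1.2, 1.0, -0.3]
width: 0.983
gripper_force: 0.0
```

Call:
{"name": "send_rows", "arguments": {
  "increments": [
    [9,[-4,-2.5,0],[0,0,0]],
    [9,[-4,-2.5,0],[0,0,0]],
    [9,[-4,-2.5,0],[0,0,0]],
    [9,[-4,-2.5,0],[0,0,0]],
    [9,[0,0,0],[0,0,0]]
  ]
}}

```text
clock: 1.15
position: [0.498, 0.3676, 0.2265]
ee_rot: [0.192, 3.132, -0.006]
force: [0.7, -0.5, -0.1]
width: 0.98
gripper_force: 0.0
```

```bash
cat >> h.py <<'E'
def to(w):
    s,R=st();print('tool delta cm',np.round(100*R.T@(np.array(w)-s['position']),2))
E
python3 -c "
from h import *
to((.5065,.3601,.1))"
```

```text
1.15 p [0.498  0.3676 0.2265] x [-0.992  0.122 -0.004] y [ 0.122  0.992 -0.003] z [ 0.003 -0.004 -1.   ] f [ 0.7 -0.5 -0.1] w 0.98 q [-0.77  0.42  0.06  1.59 -0.02  1.13  0.74]
tool delta cm [-0.89 -0.6  12.65]
```

Call:
{"name": "send_rows", "arguments": {
  "increments": [
    [9,[-0.9,-0.6,4],[0,0,0]],
    [9,[0,0,5],[0,0,0]],
    [9,[0,0,5],[0,0,0]],
    [9,[0,0,4],[0,0,0]],
    [9,[0,0,0],[0,0,0]]
  ]
}}

```text
clock: 1.65
position: [0.4962, 0.3652, 0.0413]
ee_rot: [-0.175, -3.129, 0.011]
force: [-0.2, -0.1, 0.5]
width: 0.978
gripper_force: 0.0
```

Call:
{"name": "send_rows", "arguments": {
  "increments": [
    [1,[0,0,0],[0,0,0]],
    [1,[0,0,0],[0,0,0]],
    [1,[0,0,0],[0,0,0]],
    [1,[0,0,0],[0,0,0]],
    [1,[0,0,0],[0,0,0]]
  ]
}}

```text
clock: 2.15
position: [0.5003, 0.3683, 0.0479]
ee_rot: [0.175, 3.135, 0.002]
force: [-0.2, -0.0, -0.8]
width: 0.587
gripper_force: 0.0
```

```bash
python3 -c "
from h import *
to((.4984,.2881,.046))"
```

```text
2.15 p [0.5003 0.3683 0.0479] x [-0.994  0.112 -0.001] y [0.112 0.994 0.001] z [ 0.001  0.001 -1.   ] f [-0.2 -0.  -0.8] w 0.587 q [-0.74  0.62  0.04  1.76 -0.03  0.76  0.76]
tool delta cm [-0.7  -7.99  0.18]
```

Call:
{"name": "send_rows", "arguments": {
  "increments": [
    [1,[-0.6,0,0],[0,0,0]],
    [1,[0,0,0],[0,0,0]],
    [1,[0,0,0],[0,0,0]],
    [1,[0,0,0],[0,0,0]],
    [1,[0,0,0],[0,0,0]]
  ]
}}

```text
clock: 2.65
position: [0.506, 0.3667, 0.0466]
ee_rot: [0.176, 3.137, -0.001]
force: [2.0, -1.8, 1.1]
width: 0.213
gripper_force: 20.0
```

```bash
python3 -c "
from h import *
to((.4984,.2881,.046))"
```

```text
2.65 p [0.506  0.3667 0.0466] x [-0.994  0.112 -0.   ] y [ 0.112  0.994 -0.001] z [-0.    -0.001 -1.   ] f [ 2.  -1.8  1.1] w 0.213 q [-0.74  0.62  0.04  1.75 -0.03  0.77  0.77]
tool delta cm [-0.13 -7.9   0.07]
```

Call:
{"name": "send_rows", "arguments": {
  "increments": [
    [1,[0,-2,0],[0,0,0]],
    [1,[0,-2,0],[0,0,0]],
    [1,[0,-2,0],[0,0,0]],
    [1,[0,-1.7,0],[0,0,0]],
    [1,[0,0,0],[0,0,0]]
  ]
}}

```text
clock: 3.15
position: [0.4971, 0.2914, 0.0469]
ee_rot: [0.176, 3.136, 0.004]
force: [0.5, 1.0, -0.8]
width: 0.216
gripper_force: 20.0
```

Call:
{"name": "send_rows", "arguments": {
  "increments": [
    [1,[0,-0.3,0],[0,0,0]],
    [1,[0,-0.3,0],[0,0,0]],
    [1,[0,0,0],[0,0,0]]
  ]
}}

```text
clock: 3.45
position: [0.497, 0.2909, 0.047]
ee_rot: [0.17, 3.134, 0.013]
force: [4.2, 18.5, -14.7]
width: 0.218
gripper_force: 20.0
```

```bash
python3 -c "
from h import *
to((.4984,.2881,.046))"
```

```text
3.45 p [0.497  0.2909 0.047 ] x [-0.994  0.108 -0.002] y [0.108 0.994 0.008] z [ 0.003  0.008 -1.   ] f [  4.2  18.5 -14.7] w 0.218 q [-0.64  0.56  0.02  1.89 -0.03  0.69  0.87]
tool delta cm [-0.16 -0.26  0.1 ]
```

Call:
{"name": "send_rows", "arguments": {
  "increments": [
    [5,[0,0,0],[0,0,0]],
    [5,[0,0,0],[0,0,0]],
    [5,[0,0,0],[0,0,0]],
    [5,[0,0,-4],[0,0,0]],
    [5,[0,0,-4],[0,0,0]]
  ]
}}

```text
clock: 3.95
position: [0.4955, 0.2833, 0.1266]
ee_rot: [-0.176, -3.134, 0.004]
force: [0.1, 0.1, 0.9]
width: 0.539
gripper_force: 0.0
```

Call:
{"name": "send_rows", "arguments": {
  "increments": [
    [5,[0,0,-4],[0,0,0]],
    [5,[0,0,-4],[0,0,-0.1]],
    [5,[0,0,0],[0,0,-0.11]],
    [5,[-1.1,-4.5,0],[0,0,0]],
    [5,[-1.1,-4.5,0],[0,0,0]]
  ]
}}

```text
clock: 4.45
position: [0.527, 0.1969, 0.2071]
ee_rot: [-0.159, 3.137, 0.0]
force: [1.5, 0.0, -0.4]
width: 0.543
gripper_force: 0.0
```

Call:
{"name": "send_rows", "arguments": {
  "increments": [
    [5,[-1.1,-4.5,0],[0,0,0]],
    [5,[-1.1,-4.5,0],[0,0,0]],
    [5,[-1.1,-4.5,0],[0,0,0]],
    [5,[-1.1,-4.5,0],[0,0,0]],
    [5,[-1.1,-4.5,0],[0,0,0]]
  ]
}}

```text
clock: 4.95
position: [0.6038, -0.0237, 0.2068]
ee_rot: [0.153, -3.137, 0.0]
force: [0.4, 0.4, -0.1]
width: 0.544
gripper_force: 0.0
```

Call:
{"name": "send_rows", "arguments": {
  "increments": [
    [5,[-1.1,-4.5,0],[0,0,0]],
    [5,[0,0,0],[0,0,0]],
    [5,[0,0,0],[0,0,0]]
  ]
}}

```text
clock: 5.25
position: [0.6189, -0.067, 0.2063]
ee_rot: [0.148, -3.137, 0.001]
force: [0.5, 0.2, -0.6]
width: 0.544
gripper_force: 0.0
```

```bash
python3 -c "
from h import *
to((.6207,-.064,.12))
im=arm.get_image('scene');cv2.imwrite('pics/s1.png',im[140:380,180:500,::-1].repeat(2,0).repeat(2,1))"
```

```text
5.25 p [ 0.6189 -0.067   0.2063] x [-0.996 -0.094  0.001] y [-0.094  0.996 -0.   ] z [-0.001 -0.    -1.   ] f [ 0.5  0.2 -0.6] w 0.544 q [-0.06  0.45  0.11  1.61 -0.06  1.09  1.74]
tool delta cm [-0.22  0.28  8.63]
```

View pics/s1.png

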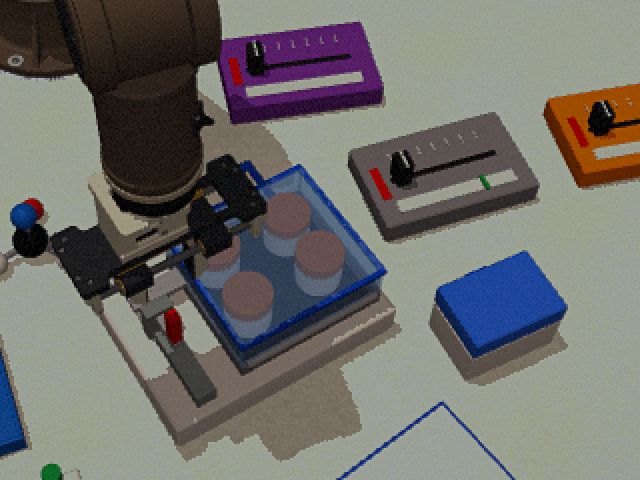

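The fader sits at the red stop at crop (402,168), and the gripper is over the red grip at (172,320). Next I descend and grip it.

Call:
{"name": "send_rows", "arguments": {
  "increments": [
    [5,[-0.2,0.3,4],[0,0,0]],
    [5,[0,0,4],[0,0,0]],
    [5,[0,0,0.5],[0,0,0]],
    [1,[0,0,0],[0,0,0]],
    [1,[0,0,0],[0,0,0]]
  ]
}}

```text
clock: 5.8
position: [0.6222, -0.0612, 0.1237]
ee_rot: [-0.155, 3.135, -0.0]
force: [1.0, -0.3, 0.4]
width: 0.421
gripper_force: 0.0
```

Call:
{"name": "send_rows", "arguments": {
  "increments": [
    [1,[0,0,0],[0,0,0]],
    [1,[0,0,0],[0,0,0]],
    [1,[0,0,0],[0,0,0]],
    [1,[0,0,0],[0,0,0]],
    [1,[0,0,0],[0,0,0]]
  ]
}}

```text
clock: 6.3
position: [0.622, -0.0632, 0.1228]
ee_rot: [-0.152, 3.136, -0.002]
force: [1.1, -4.8, 5.2]
width: 0.15
gripper_force: 20.0
```

```bash
python3 -c "
from h import *
to((.6207,-.064,.12))"
```

```text
6.3 p [ 0.622  -0.0632  0.1228] x [-0.995 -0.097 -0.002] y [-0.097  0.995 -0.002] z [ 0.002 -0.001 -1.   ] f [ 1.1 -4.8  5.2] w 0.15 q [-0.05  0.53  0.1   1.7  -0.06  0.91  1.74]
tool delta cm [ 0.14 -0.07  0.28]
```

Call:
{"name": "send_rows", "arguments": {
  "increments": [
    [1,[-1.5,0,0],[0,0,0]],
    [1,[-1.5,0,0],[0,0,0]],
    [1,[-1.5,0,0],[0,0,0]],
    [1,[-1.3,0,0],[0,0,0]],
    [1,[0,0,0],[0,0,0]]
  ]
}}

```text
clock: 6.8
position: [0.6761, -0.0576, 0.1214]
ee_rot: [0.152, -3.131, 0.002]
force: [-11.7, -3.5, 11.9]
width: 0.148
gripper_force: 20.0
```

```bash
python3 -c "
from h import *
to((.6747,-.058,.1228))"
```

```text
6.8 p [ 0.6761 -0.0576  0.1214] x [-0.995 -0.097  0.007] y [-0.097  0.995 -0.001] z [-0.007 -0.001 -1.   ] f [-11.7  -3.5  11.9] w 0.148 q [-0.06  0.62  0.11  1.54 -0.07  0.99  1.73]
tool delta cm [ 0.14 -0.03 -0.14]
```

Call:
{"name": "send_rows", "arguments": {
  "increments": [
    [4,[0,0,0],[0,0,0]],
    [4,[0,0,0],[0,0,0]],
    [4,[0,0,0],[0,0,0]],
    [4,[0,0,-4],[0,0,0]],
    [4,[0,0,-4],[0,0,0.15]]
  ]
}}

```text
clock: 7.3
position: [0.6779, -0.0558, 0.2014]
ee_rot: [-0.082, -3.138, -0.001]
force: [0.9, -0.9, 0.9]
width: 0.431
gripper_force: 0.0
```

Call:
{"name": "send_rows", "arguments": {
  "increments": [
    [3.6,[0,0,0],[0,0,0.15]],
    [3.6,[0,0,0],[0,0,0.15]],
    [3.6,[0,0,0],[0,0,0.15]],
    [3.6,[0,0,0],[0,0,0.15]],
    [3.6,[0,0,0],[0,0,0.15]]
  ]
}}

```text
clock: 7.8
position: [0.6789, -0.0555, 0.2017]
ee_rot: [-1.234, -2.889, -0.001]
force: [0.8, 0.5, -0.5]
width: 0.392
gripper_force: 0.0
```

Call:
{"name": "send_rows", "arguments": {
  "increments": [
    [3.6,[0,0,0],[0,0,0.15]],
    [3.6,[0,0,0],[0,0,0.15]],
    [3.6,[0,0,0],[0,0,0.15]],
    [3.6,[0,0,0],[0,0,0.15]],
    [3.6,[0,0,0],[0,0,0.07]]
  ]
}}

```text
clock: 8.3
position: [0.6789, -0.0553, 0.2016]
ee_rot: [-2.114, -2.323, -0.001]
force: [-0.6, -0.1, -0.9]
width: 0.39
gripper_force: 0.0
```

Call:
{"name": "send_rows", "arguments": {
  "increments": [
    [3.6,[2.3,-3.7,0],[0,0,0]],
    [3.6,[2.3,-3.7,0],[0,0,0]],
    [3.6,[2.3,-3.7,0],[0,0,0]],
    [3.6,[2.3,-3.7,0],[0,0,0]],
    [3.6,[2.3,-3.7,0],[0,0,0]]
  ]
}}

```text
clock: 8.8
position: [0.4818, 0.0412, 0.2016]
ee_rot: [-2.108, -2.329, -0.001]
force: [0.6, 1.6, 0.5]
width: 0.391
gripper_force: 0.0
```

Call:
{"name": "send_rows", "arguments": {
  "increments": [
    [3.6,[2.3,-3.7,0],[0,0,0]],
    [3.6,[0,0,0],[0,0,0]],
    [3.6,[0,0,0],[0,0,0]]
  ]
}}

```text
clock: 9.1
position: [0.444, 0.0604, 0.2022]
ee_rot: [-2.106, -2.331, -0.003]
force: [0.8, -0.0, -0.5]
width: 0.393
gripper_force: 0.0
```

```bash
python3 -c "
from h import *
to((.4416,.058,.071))
im=arm.get_image('top')
for b in blobs(im,(0,150,60),(8,255,255),(380,150,420,220),3): print(b[:3])
im=arm.get_image('scene');cv2.imwrite('pics/s2.png',im[140:380,180:500,::-1].repeat(2,0).repeat(2,1))"
```

```text
9.1 p [0.444  0.0604 0.2022] x [-0.101  0.995  0.001] y [0.995 0.101 0.001] z [ 0.001  0.001 -1.   ] f [ 0.8 -0.  -0.5] w 0.393 q [-0.7   0.17  0.52  2.05 -0.11  0.94 -0.02]
tool delta cm [-0.23 -0.28 13.12]
(392.0450450450451, 169.44144144144144, 18.5)
```

View pics/s2.png

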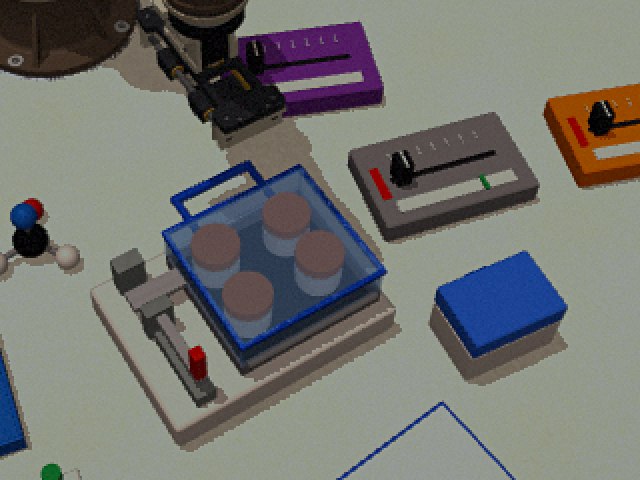

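The bolt is drawn, with its grip at crop (198,362) against the far stop. The bar is free at about (213,190). I go down to it.

Call:
{"name": "send_rows", "arguments": {
  "increments": [
    [3.6,[-0.2,-0.3,4],[0,0,0]],
    [3.6,[0,0,4],[0,0,0]],
    [3.6,[0,0,3],[0,0,0]],
    [3.6,[0,0,2],[0,0,0]],
    [3.6,[0,0,0],[0,0,0]]
  ],
  "force": 10
}}

```text
clock: 9.7
position: [0.4409, 0.0557, 0.0695]
ee_rot: [-2.11, -2.326, 0.007]
force: [-0.2, -0.2, 0.8]
width: 0.39
gripper_force: 0.0
```

Call:
{"name": "send_rows", "arguments": {
  "increments": [
    [0.5,[0,0,0],[0,0,0]],
    [0.5,[0,0,0],[0,0,0]],
    [0.5,[0,0,0],[0,0,0]],
    [0.5,[0,0,0],[0,0,0]],
    [0.5,[0,0,0],[0,0,0]]
  ]
}}

```text
clock: 10.2
position: [0.4422, 0.0572, 0.0725]
ee_rot: [2.108, 2.328, 0.003]
force: [-0.3, -0.1, 7.2]
width: 0.127
gripper_force: 10.0
```

```bash
python3 -c "
from h import *
s,R=st()
r=np.hypot(.22,.02);ph=np.arctan2(.02,.22);prev=None
for th in np.arange(0,1.751,.125):
    u=.22-r*np.cos(th+ph);w=r*np.sin(th+ph)-.02
    if prev: print(round(th,3),'dy %.2f dz %.2f'%(100*(u-prev[0]),-100*(w-prev[1])))
    prev=(u,w)"
```

```text
10.2 p [0.4422 0.0572 0.0725] x [-0.099  0.995  0.001] y [0.995 0.099 0.002] z [ 0.002  0.001 -1.   ] f [-0.3 -0.1  7.2] w 0.127 q [-0.6   0.38  0.44  2.2  -0.28  0.61  0.15]
0.125 dy 0.42 dz -2.73
0.25 dy 0.76 dz -2.65
0.375 dy 1.08 dz -2.54
0.5 dy 1.39 dz -2.38
0.625 dy 1.68 dz -2.19
0.75 dy 1.94 dz -1.97
0.875 dy 2.17 dz -1.71
1.0 dy 2.36 dz -1.43
1.125 dy 2.52 dz -1.12
1.25 dy 2.64 dz -0.80
1.375 dy 2.72 dz -0.46
1.5 dy 2.76 dz -0.12
1.625 dy 2.75 dz 0.23
1.75 dy 2.70 dz 0.57
```

Call:
{"name": "send_rows", "arguments": {
  "increments": [
    [0.5,[0,0.2,-1.35],[0,0,0]],
    [0.5,[0,0.2,-1.35],[0,0,0]],
    [0.5,[0,0.4,-1.35],[0,0,0]],
    [0.5,[0,0.4,-1.3],[0,0,0]],
    [0.5,[0,0.5,-1.3],[0,0,0]]
  ],
  "force": 15
}}

```text
clock: 10.7
position: [0.4581, 0.0588, 0.1388]
ee_rot: [-2.108, -2.328, 0.0]
force: [1.8, 1.1, -2.1]
width: 0.123
gripper_force: 15.0
```

Call:
{"name": "send_rows", "arguments": {
  "increments": [
    [0.5,[0,0.6,-1.25],[0,0,0]],
    [0.5,[0,0.7,-1.2],[0,0,0]],
    [0.5,[0,0.7,-1.2],[0,0,0]],
    [0.5,[0,0.8,-1.1],[0,0,0]],
    [0.5,[0,0.9,-1.1],[0,0,0]]
  ]
}}

```text
clock: 11.2
position: [0.4919, 0.0624, 0.1966]
ee_rot: [-2.105, -2.325, 0.007]
force: [-11.9, 0.1, 7.0]
width: 0.125
gripper_force: 15.0
```

```bash
python3 -c "
from h import *
s,R=st()
ex=np.array([.995,.0998]);d=s['position'][:2]-[.4416,.058];print('u,w',d@ex,s['position'][2]-.071, 'theta',np.arctan2(s['position'][2]+.019-.07,.22-d@ex)-.0907)"
```

```text
11.2 p [0.4919 0.0624 0.1966] x [-0.099  0.995  0.001] y [ 0.995  0.099 -0.007] z [-0.007  0.    -1.   ] f [-11.9   0.1   7. ] w 0.125 q [-0.65  0.27  0.53  1.95 -0.17  0.97  0.05]
u,w 0.05046586001258786 0.12563503455759817 theta 0.6190135556100118
```

Call:
{"name": "send_rows", "arguments": {
  "increments": [
    [0.5,[0,0.8,-1.05],[0,0,0]],
    [0.5,[0,0.95,-1.0],[0,0,0]],
    [0.5,[0,1.0,-0.9],[0,0,0]],
    [0.5,[0,1.1,-0.85],[0,0,0]],
    [0.5,[0,1.2,-0.75],[0,0,0]]
  ]
}}

```text
clock: 11.7
position: [0.5442, 0.0678, 0.2431]
ee_rot: [-2.106, -2.327, 0.002]
force: [-6.7, 0.5, 6.9]
width: 0.123
gripper_force: 15.0
```

Call:
{"name": "send_rows", "arguments": {
  "increments": [
    [0.5,[0,1.2,-0.7],[0,0,0]],
    [0.5,[0,1.25,-0.6],[0,0,0]],
    [0.5,[0,1.25,-0.5],[0,0,0]],
    [0.5,[0,1.3,-0.45],[0,0,0]],
    [0.5,[0,1.3,-0.35],[0,0,0]]
  ]
}}

```text
clock: 12.2
position: [0.6082, 0.0744, 0.2688]
ee_rot: [-2.107, -2.329, -0.001]
force: [-0.6, 1.2, -0.4]
width: 0.123
gripper_force: 15.0
```

Call:
{"name": "send_rows", "arguments": {
  "increments": [
    [0.5,[0,1.35,-0.3],[0,0,0]],
    [0.5,[0,1.35,-0.2],[0,0,0]],
    [0.5,[0,1.4,-0.1],[0,0,0]],
    [0.5,[0,1.4,0],[0,0,0]],
    [0.5,[0,0,0],[0,0,0]]
  ]
}}

```text
clock: 12.7
position: [0.6641, 0.08, 0.2743]
ee_rot: [2.107, 2.329, 0.002]
force: [-0.2, 3.1, 3.7]
width: 0.125
gripper_force: 15.0
```

```bash
cat >> h.py <<'E'
def hood():
    s,R=st();ex=np.array([.995,.0998]);d=s['position'][:2]-[.4416,.058];u=d@ex;w=s['position'][2]+.019-.07
    print('u,w',u,w,'r',np.hypot(.22-u,w),'theta',np.arctan2(w,.22-u)-.0907)
E
python3 -c "
from h import *
hood()"
```

```text
12.7 p [0.6641 0.08   0.2743] x [-0.1    0.995  0.   ] y [0.995 0.1   0.001] z [ 0.001  0.001 -1.   ] f [-0.2  3.1  3.7] w 0.125 q [-0.53  0.51  0.53  1.42 -0.26  1.29  0.12]
u,w 0.22355178922930868 0.22334968790077958 r 0.22337792704764964 theta 1.4959973558476796
```

Call:
{"name": "send_rows", "arguments": {
  "increments": [
    [0.5,[0,1.3,0.05],[0,0,0]],
    [0.5,[0,1.3,0.15],[0,0,0]],
    [0.5,[0,1.3,0.25],[0,0,0]],
    [0.5,[0,1.0,0.2],[0,0,0]],
    [0.5,[0,0,0],[0,0,0]]
  ]
}}

```text
clock: 13.2
position: [0.7122, 0.0849, 0.2674]
ee_rot: [-2.108, -2.329, -0.001]
force: [0.5, 4.2, 1.4]
width: 0.121
gripper_force: 15.0
```

```bash
python3 -c "
from h import *
hood()"
```

```text
13.2 p [0.7122 0.0849 0.2674] x [-0.1    0.995  0.001] y [0.995 0.1   0.   ] z [ 0.     0.001 -1.   ] f [0.5 4.2 1.4] w 0.121 q [-0.48  0.6   0.52  1.28 -0.3   1.34  0.13]
u,w 0.2719421027663019 0.21638277581755044 r 0.2225297456752543 theta 1.7156860382134211
```

Call:
{"name": "send_rows", "arguments": {
  "increments": [
    [4,[0,0,0],[0,0,0]],
    [4,[0,0,0],[0,0,0]],
    [4,[0,0,0],[0,0,0]],
    [4,[0,0,0],[0,0,0]],
    [4,[0,0,-4],[0,0,0]]
  ]
}}

```text
clock: 13.7
position: [0.7088, 0.084, 0.3026]
ee_rot: [-2.105, -2.323, 0.012]
force: [0.3, 0.4, -0.9]
width: 0.427
gripper_force: 0.0
```

Call:
{"name": "send_rows", "arguments": {
  "increments": [
    [4,[0,-1,-4],[0,0,0]],
    [4,[0,-4,-1],[0,0,0]],
    [4,[0,-5,0],[0,0,0]],
    [4,[0,-5,0],[0,0,0]],
    [6,[-2,-4,0],[0,0,0]]
  ]
}}

```text
clock: 14.2
position: [0.5218, 0.047, 0.3574]
ee_rot: [-2.103, -2.332, -0.001]
force: [0.1, -0.5, 1.4]
width: 0.485
gripper_force: 0.0
```

Call:
{"name": "send_rows", "arguments": {
  "increments": [
    [7.5,[-4,0,0],[0,0,0.15]],
    [7.5,[-4,0,0],[0,0,0.15]],
    [7.5,[-4,0,0],[0,0,0.15]],
    [7.5,[-4,0,0],[0,0,0.15]],
    [7.5,[-4,0,0],[0,0,0.15]]
  ]
}}

```text
clock: 14.7
position: [0.4847, -0.1484, 0.3578]
ee_rot: [2.82, 1.384, 0.0]
force: [1.0, -0.4, 1.3]
width: 0.813
gripper_force: 0.0
```

Call:
{"name": "send_rows", "arguments": {
  "increments": [
    [7.5,[0,4,0],[0,0,0.15]],
    [7.5,[0,4,0],[0,0,0.15]],
    [7.5,[0,0,0],[0,0,0.15]],
    [7.5,[0,0,0],[0,0,0.15]],
    [7.5,[0,0,0],[0,0,0.15]]
  ]
}}

```text
clock: 15.2
position: [0.5448, -0.2001, 0.3576]
ee_rot: [3.131, 0.254, -0.001]
force: [-0.5, -0.5, -0.4]
width: 0.817
gripper_force: 0.0
```

Call:
{"name": "send_rows", "arguments": {
  "increments": [
    [7.5,[0,0,0],[0,0,0.07]],
    [7.5,[0,0,0],[0,0,0]]
  ]
}}

```text
clock: 15.4
position: [0.5449, -0.1995, 0.3577]
ee_rot: [3.138, 0.154, -0.001]
force: [0.5, -0.2, 0.3]
width: 0.814
gripper_force: 0.0
```

```bash
python3 -c "
from h import *
st()
for n in('top','scene'): 
  im=arm.get_image(n);np.save('pics/'+n+'.npy',im)
  x,y=(290,150) if n=='top' else (70,200)
  w=266
  cv2.imwrite(f'pics/j_{n}.png',cv2.resize(im[y:y+200,x:x+w],None,fx=3,fy=3,interpolation=2)[:,:,::-1])
"
```

```text
15.4 p [ 0.5449 -0.1995  0.3577] x [ 0.995  0.098 -0.   ] y [ 0.098 -0.995  0.   ] z [-0. -0. -1.] f [ 0.5 -0.2  0.3] w 0.814 q [-0.42  0.38  1.    1.52 -0.32  1.41 -0.88]
```

View pics/j_top.png

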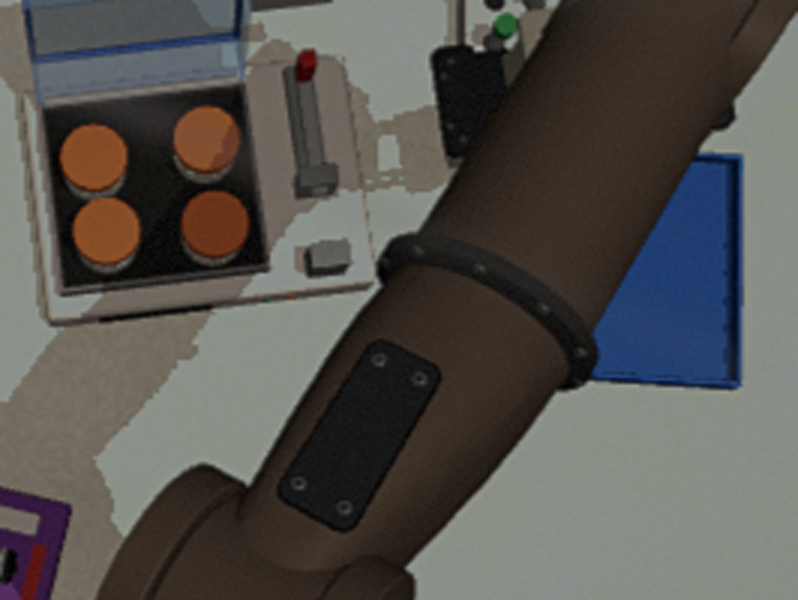

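View pics/j_scene.png

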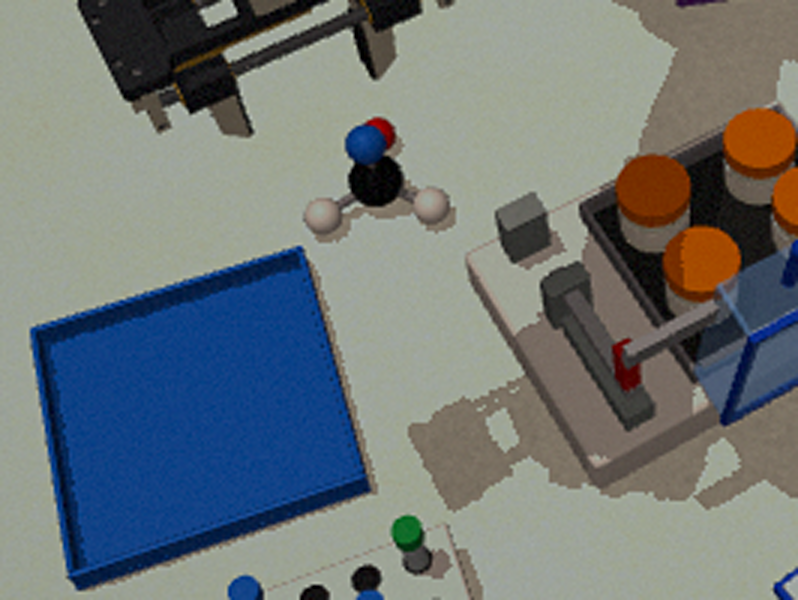

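The hood stays open, held back past vertical. The jars' cap centres are at top-crop (94,158), (205,140), (107,230) and (215,225). The tray corners are at scene-crop (32,328), (303,250), (371,490) and (78,585).

```bash
python3 -c "
from h import *
im=np.load('pics/top.npy');ex=np.array([.995,.0998]);ey=np.array([-ex[1],ex[0]]);hc=np.array([.5759,.072])
for b in blobs(im,(3,120,60),(18,255,255),(300,180,385,245),100):
  c,r=b[:2],cv2.minEnclosingCircle(b[3])
  w=ray('top',c,.104)[:2];print('jar',np.round(c,1),b[2],w.round(4),((w-hc)@ex).round(4),((w-hc)@ey).round(4))
for u in((94,158),(205,140),(107,230),(215,225)): print('eye',ray('top',(u[0]/3+290-.3,u[1]/3+150-.3),.108)[:2].round(4))
S=np.array([ray('scene',(u[0]/3+70-.3,u[1]/3+200-.3),.025)[:2] for u in((32,328),(303,250),(371,490),(78,585))]);print('tray scene',S.mean(0),S.round(3).tolist())
T=np.array([ray('top',u,.025)[:2] for u in((457,197),(538,199),(536,279),(455,276))]);print('tray top',T.mean(0),T.round(3).tolist())
print('stop?',proj('top',(.5,.29,.07)))
"
```

```text
Traceback (most recent call last):
cv2.error: OpenCV(4.12.0) /io/opencv/modules/imgproc/src/shapedescr.cpp:201: error: (-215:Assertion failed) count >= 0 && (depth == CV_32F || depth == CV_32S) in function 'minEnclosingCircle'
```

```bash
python3 -c "
from h import *
im=np.load('pics/top.npy');ex=np.array([.995,.0998]);ey=np.array([-ex[1],ex[0]]);hc=np.array([.5759,.072])
for b in blobs(im,(3,120,60),(18,255,255),(300,180,385,245),100):
  c=b[:2]
  w=ray('top',c,.104)[:2];print('jar',np.round(c,1),b[2],w.round(4),((w-hc)@ex).round(4),((w-hc)@ey).round(4))
for u in((94,158),(205,140),(107,230),(215,225)): print('eye',ray('top',(u[0]/3+290-.3,u[1]/3+150-.3),.108)[:2].round(4))
S=np.array([ray('scene',(u[0]/3+70-.3,u[1]/3+200-.3),.025)[:2] for u in((32,328),(303,250),(371,490),(78,585))]);print('tray scene',S.mean(0),S.round(3).tolist())
T=np.array([ray('top',u,.025)[:2] for u in((457,197),(538,199),(536,279),(455,276))]);print('tray top',T.mean(0),T.round(3).tolist())
to((.606,.027,.076))
"
```

```text
jar [325.1 226.6] 381.0 [0.529  0.1134] -0.0425 0.0459
jar [320.9 202.1] 376.0 [0.5932 0.1232] 0.0223 0.0493
jar [361.3 224.3] 360.5 [0.5335 0.0214] -0.0473 -0.0461
jar [358.3 195.9] 360.5 [0.608  0.0271] 0.0274 -0.0479
eye [0.5915 0.1228]
eye [0.6057 0.0281]
eye [0.5288 0.1127]
eye [0.5316 0.0215]
tray scene [ 0.51676821 -0.34381169] [[0.399, -0.439], [0.42, -0.233], [0.635, -0.25], [0.614, -0.453]]
tray top [ 0.50918397 -0.34102122] [[0.621, -0.242], [0.612, -0.459], [0.396, -0.437], [0.407, -0.226]]
15.5 p [ 0.545  -0.1994  0.3578] x [ 0.995  0.102 -0.   ] y [ 0.102 -0.995 -0.   ] z [-0.  0. -1.] f [-0.3 -0.7  0.3] w 0.817 q [-0.42  0.38  1.    1.52 -0.32  1.41 -0.87]
tool delta cm [  8.38 -21.9   28.18]
```

Call:
{"name": "send_rows", "arguments": {
  "increments": [
    [7.5,[1.7,-4.4,1],[0,0,0]],
    [7.5,[1.7,-4.4,1],[0,0,0]],
    [7.5,[1.7,-4.4,1],[0,0,0]],
    [7.5,[1.7,-4.4,1],[0,0,0]],
    [7.5,[1.6,-4.3,1],[0,0,0]]
  ],
  "force": 25
}}

```text
clock: 16.0
position: [0.6072, 0.029, 0.3076]
ee_rot: [-3.137, -0.161, -0.001]
force: [1.1, -0.8, 0.0]
width: 0.815
gripper_force: 0.0
```

Call:
{"name": "send_rows", "arguments": {
  "increments": [
    [7.5,[0,0,4],[0,0,0]],
    [7.5,[0,0,4],[0,0,0]],
    [7.5,[0,0,4],[0,0,0]],
    [7.5,[0,0,4],[0,0,0]],
    [7.5,[0,0,0],[0,0,0]]
  ]
}}

```text
clock: 16.5
position: [0.6036, 0.0276, 0.1433]
ee_rot: [-3.137, -0.16, 0.013]
force: [-0.3, 0.6, 0.7]
width: 0.823
gripper_force: 0.0
```

```bash
python3 -c "
from h import *
to((.607,.0275,.078))
im=arm.get_image('scene');cv2.imwrite('pics/s3.png',im[140:380,180:500,::-1].repeat(2,0).repeat(2,1))"
```

```text
16.5 p [0.6036 0.0276 0.1433] x [ 0.995  0.102 -0.008] y [ 0.102 -0.995 -0.   ] z [-0.008 -0.    -1.   ] f [-0.3  0.6  0.7] w 0.823 q [-0.68  0.6   0.85  1.76 -0.52  1.02 -1.11]
tool delta cm [0.39 0.05 6.53]
```

View pics/s3.png

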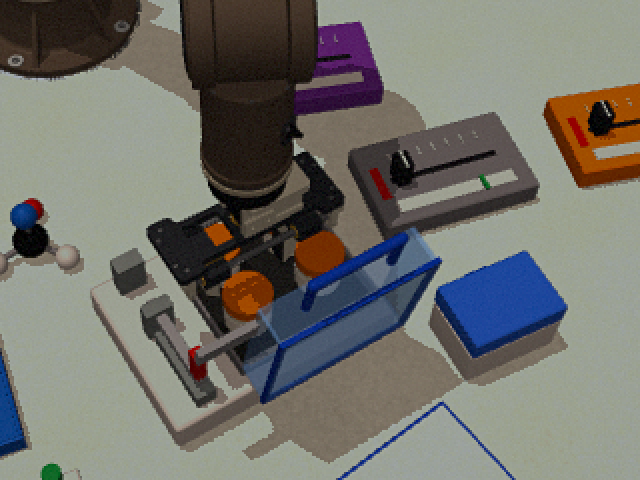

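The gripper is over the front part of the platform with the hood clear of it. I descend onto the first jar.

Call:
{"name": "send_rows", "arguments": {
  "increments": [
    [7.5,[0.2,0,3],[0,0,0]],
    [7.5,[0,0,2],[0,0,0]],
    [7.5,[0,0,1.4],[0,0,0]],
    [7.5,[0,0,0],[0,0,0]],
    [5,[0,0,0],[0,0,0]]
  ]
}}

```text
clock: 17.05
position: [0.6099, 0.0269, 0.0853]
ee_rot: [-3.138, -0.157, -0.003]
force: [1.0, -0.8, -0.1]
width: 0.769
gripper_force: 0.0
```

Call:
{"name": "send_rows", "arguments": {
  "increments": [
    [5,[0,0,0],[0,0,0]],
    [5,[0,0,0],[0,0,0]],
    [5,[0,0,0],[0,0,0]],
    [5,[0,0,0],[0,0,0]]
  ]
}}

```text
clock: 17.45
position: [0.6097, 0.0271, 0.0849]
ee_rot: [-3.137, -0.157, -0.003]
force: [-1.6, -0.5, 6.5]
width: 0.608
gripper_force: 25.0
```

```bash
python3 -c "
from h import *
to((.5531,-.3925,.035))"
```

```text
17.45 p [0.6097 0.0271 0.0849] x [0.995 0.1   0.002] y [ 0.1   -0.995 -0.   ] z [ 0.002  0.    -1.   ] f [-1.6 -0.5  6.5] w 0.608 q [-0.64  0.67  0.79  1.81 -0.59  0.91 -1.06]
tool delta cm [-9.83 41.19  4.96]
```

Call:
{"name": "send_rows", "arguments": {
  "increments": [
    [5,[0,0,-3],[0,0,0]],
    [5,[0,0,-4],[0,0,0]],
    [5,[0,0,-4],[0,0,0]],
    [5,[0,0,-4],[0,0,0]],
    [5,[-1.1,2.5,-2],[0,0,0]]
  ],
  "force": 35
}}

```text
clock: 17.95
position: [0.6025, 0.0047, 0.2568]
ee_rot: [-3.136, -0.166, -0.006]
force: [-0.2, 0.1, -2.3]
width: 0.601
gripper_force: 35.0
```

Call:
{"name": "send_rows", "arguments": {
  "increments": [
    [5,[-1.1,4.5,0],[0,0,0]],
    [5,[-1.1,4.5,0],[0,0,0]],
    [5,[-1.1,4.5,0],[0,0,0]],
    [5,[-1.1,4.5,0],[0,0,0]],
    [5,[-1.1,4.5,0],[0,0,0]]
  ]
}}

```text
clock: 18.45
position: [0.5675, -0.2297, 0.2539]
ee_rot: [-3.137, -0.157, -0.0]
force: [0.0, 0.4, -1.9]
width: 0.603
gripper_force: 35.0
```

Call:
{"name": "send_rows", "arguments": {
  "increments": [
    [5,[-1.1,4.5,0],[0,0,0]],
    [5,[-1.1,4.5,0],[0,0,0]],
    [5,[-1.1,4.5,0],[0,0,0]],
    [5,[0,2.5,0],[0,0,0]],
    [5,[0,0,0],[0,0,0]]
  ]
}}

```text
clock: 18.95
position: [0.5489, -0.3955, 0.2538]
ee_rot: [3.136, 0.147, -0.002]
force: [0.9, -0.2, -2.0]
width: 0.605
gripper_force: 35.0
```

```bash
python3 -c "
from h import *
to((.5531,-.3925,.040))"
```

```text
18.95 p [ 0.5489 -0.3955  0.2538] x [ 0.996  0.093 -0.001] y [ 0.093 -0.996  0.002] z [-0.001 -0.003 -1.   ] f [ 0.9 -0.2 -2. ] w 0.605 q [ 0.04  0.61  0.88  1.44 -0.47  1.31 -0.53]
tool delta cm [ 0.47 -0.31 21.38]
```

Call:
{"name": "send_rows", "arguments": {
  "increments": [
    [5,[0.4,-0.3,4],[0,0,0]],
    [5,[0,0,4.5],[0,0,0]],
    [5,[0,0,4.5],[0,0,0]],
    [5,[0,0,4],[0,0,0]],
    [5,[0,0,2],[0,0,0]]
  ]
}}

```text
clock: 19.45
position: [0.5539, -0.3842, 0.0598]
ee_rot: [-3.134, -0.159, 0.006]
force: [0.4, 0.1, -0.7]
width: 0.604
gripper_force: 35.0
```

Call:
{"name": "send_rows", "arguments": {
  "increments": [
    [5,[0,0,1],[0,0,0]],
    [5,[0,0,0.6],[0,0,0]],
    [5,[0,0,0.4],[0,0,0]],
    [5,[0,0,0],[0,0,0]]
  ]
}}

```text
clock: 19.85
position: [0.5554, -0.3875, 0.0444]
ee_rot: [3.137, 0.157, 0.002]
force: [0.3, -0.2, -1.2]
width: 0.598
gripper_force: 35.0
```

```bash
python3 -c "
from h import *
to((.5531,-.3925,.039))"
```

```text
19.85 p [ 0.5554 -0.3875  0.0444] x [0.995 0.1   0.001] y [ 0.1   -0.995  0.001] z [ 0.001 -0.    -1.   ] f [ 0.3 -0.2 -1.2] w 0.598 q [ 0.09  0.8   0.73  1.65 -0.64  0.94 -0.41]
tool delta cm [-0.28  0.48  0.54]
```

Call:
{"name": "send_rows", "arguments": {
  "increments": [
    [5,[-0.2,0.4,0.3],[0,0,0]],
    [5,[0,0,0.3],[0,0,0]],
    [5,[0,0,0],[0,0,0]],
    [5,[0,0,0],[0,0,0]]
  ]
}}

```text
clock: 20.25
position: [0.5534, -0.3918, 0.038]
ee_rot: [3.137, 0.156, 0.001]
force: [-2.1, -0.5, 0.5]
width: 0.6
gripper_force: 35.0
```

Call:
{"name": "send_rows", "arguments": {
  "increments": [
    [7.5,[0,0,0],[0,0,0]],
    [7.5,[0,0,0],[0,0,0]],
    [7.5,[0,0,0],[0,0,0]],
    [7.5,[0,0,0],[0,0,0]],
    [7.5,[0,0,-2],[0,0,0]]
  ]
}}

```text
clock: 20.75
position: [0.5522, -0.39, 0.0555]
ee_rot: [-3.135, -0.157, 0.005]
force: [0.6, -0.7, -0.6]
width: 0.818
gripper_force: 0.0
```

Call:
{"name": "send_rows", "arguments": {
  "increments": [
    [7.5,[0,0,-4],[0,0,0]],
    [7.5,[0,0,-4],[0,0,0]],
    [7.5,[0,0,-4],[0,0,0]],
    [7.5,[0,0,-4],[0,0,0]],
    [7.5,[0,0,-2],[0,0,0]]
  ]
}}

```text
clock: 21.25
position: [0.5539, -0.3926, 0.2417]
ee_rot: [3.135, 0.156, 0.005]
force: [-0.8, -1.0, 0.2]
width: 0.821
gripper_force: 0.0
```

```bash
python3 -c "
from h import *
to((.5325,.0214,.085))"
```

```text
21.25 p [ 0.5539 -0.3926  0.2417] x [0.995 0.099 0.003] y [ 0.099 -0.995  0.003] z [ 0.004 -0.003 -1.   ] f [-0.8 -1.   0.2] w 0.821 q [ 0.04  0.62  0.87  1.46 -0.48  1.28 -0.52]
tool delta cm [  1.93 -41.45  15.56]
```

```bash
cat >> h.py <<'E'
def jars():
    im=arm.get_image('top')
    for b in blobs(im,(3,120,60),(18,255,255),(290,150,545,290),100):
        w=ray('top',b[:2],.104 if b[0]<430 else .057)[:2];print('jar',np.round(b[:3],1),w.round(4))
E
python3 -c "
from h import *
jars()"
```

```text
jar [325.1 226.6 380. ] [0.5291 0.1134]
jar [361.3 224.2 370.5] [0.5338 0.0215]
jar [331.4 199.8 370.5] [0.5989 0.0963]
```

Call:
{"name": "send_rows", "arguments": {
  "increments": [
    [7.5,[0.2,-4.6,0],[0,0,0]],
    [7.5,[0.2,-4.6,0],[0,0,0]],
    [7.5,[0.2,-4.6,0],[0,0,0]],
    [7.5,[0.2,-4.6,0],[0,0,0]],
    [7.5,[0.2,-4.6,0],[0,0,0]]
  ]
}}

```text
clock: 21.8
position: [0.5399, -0.1597, 0.2375]
ee_rot: [-3.137, -0.157, -0.0]
force: [1.4, -0.3, -0.7]
width: 0.817
gripper_force: 0.0
```

Call:
{"name": "send_rows", "arguments": {
  "increments": [
    [7.5,[0.2,-4.6,0],[0,0,0]],
    [7.5,[0.2,-4.6,0],[0,0,0]],
    [7.5,[0.2,-4.6,0],[0,0,0]],
    [7.5,[0.2,-4.6,0],[0,0,0]],
    [7.5,[0,0,0],[0,0,0]]
  ]
}}

```text
clock: 22.3
position: [0.5296, 0.0304, 0.2368]
ee_rot: [-3.134, -0.173, 0.003]
force: [-0.3, 0.4, 0.2]
width: 0.819
gripper_force: 0.0
```

```bash
python3 -c "
from h import *
to((.5325,.0214,.083))"
```

```text
22.3 p [0.5296 0.0304 0.2368] x [ 0.994  0.11  -0.001] y [ 0.11  -0.994 -0.003] z [-0.002  0.003 -1.   ] f [-0.3  0.4  0.2] w 0.819 q [-0.87  0.37  0.97  1.84 -0.34  1.11 -1.23]
tool delta cm [ 0.21  0.97 15.38]
```

Checking was worthwhile: the rear-left jar was knocked about 27 mm, to (0.599, 0.096). I continue with the front-right one.

Call:
{"name": "send_rows", "arguments": {
  "increments": [
    [7.5,[0.2,0.6,3],[0,0,0]],
    [7.5,[0,0,4],[0,0,0]],
    [7.5,[0,0,2],[0,0,0]],
    [7.5,[0,0,0],[0,0,0]]
  ]
}}

```text
clock: 22.7
position: [0.5306, 0.0161, 0.1453]
ee_rot: [3.137, 0.156, -0.008]
force: [-0.7, -0.1, 0.4]
width: 0.819
gripper_force: 0.0
```

```bash
python3 -c "
from h import *
to((.533,.0214,.083))"
```

```text
22.7 p [0.5306 0.0161 0.1453] x [ 0.995  0.099 -0.005] y [ 0.099 -0.995  0.001] z [-0.005 -0.001 -1.   ] f [-0.7 -0.1  0.4] w 0.819 q [-0.76  0.48  0.89  1.95 -0.46  0.93 -1.11]
tool delta cm [ 0.32 -0.51  6.23]
```

Call:
{"name": "send_rows", "arguments": {
  "increments": [
    [7.5,[0.2,-0.5,2],[0,0,0]],
    [7.5,[0,0,2.3],[0,0,0]],
    [7.5,[0,0,2],[0,0,0]],
    [7.5,[0,0,0],[0,0,0]],
    [5,[0,0,0],[0,0,0]]
  ]
}}

```text
clock: 23.2
position: [0.5348, 0.0212, 0.0859]
ee_rot: [3.138, 0.156, 0.002]
force: [-0.2, 0.4, 0.2]
width: 0.773
gripper_force: 0.0
```

Call:
{"name": "send_rows", "arguments": {
  "increments": [
    [5,[0,0,0],[0,0,0]],
    [5,[0,0,0],[0,0,0]],
    [5,[0,0,0],[0,0,0]],
    [5,[0,0,0],[0,0,0]]
  ]
}}

```text
clock: 23.6
position: [0.535, 0.0216, 0.086]
ee_rot: [-3.137, -0.157, -0.003]
force: [-1.4, 0.7, 8.3]
width: 0.605
gripper_force: 35.0
```

```bash
python3 -c "
from h import *
to((.4633,-.3853,.25))"
```

```text
23.6 p [0.535  0.0216 0.086 ] x [0.995 0.1   0.002] y [ 0.1   -0.995 -0.   ] z [ 0.002  0.001 -1.   ] f [-1.4  0.7  8.3] w 0.605 q [-0.7   0.56  0.81  2.   -0.56  0.81 -1.04]
tool delta cm [-11.15  39.77 -16.44]
```

Call:
{"name": "send_rows", "arguments": {
  "increments": [
    [5,[0,0,-3],[0,0,0]],
    [5,[0,0,-4],[0,0,0]],
    [5,[0,0,-4],[0,0,0]],
    [5,[0,0,-4],[0,0,0]],
    [5,[-1.2,2.3,-2],[0,0,0]]
  ]
}}

```text
clock: 24.1
position: [0.5266, 0.0001, 0.2579]
ee_rot: [-3.136, -0.164, -0.006]
force: [0.4, -0.4, -0.6]
width: 0.603
gripper_force: 35.0
```

Call:
{"name": "send_rows", "arguments": {
  "increments": [
    [5,[-1.2,4.5,0],[0,0,0]],
    [5,[-1.2,4.5,0],[0,0,0]],
    [5,[-1.2,4.5,0],[0,0,0]],
    [5,[-1.2,4.5,0],[0,0,0]],
    [5,[-1.2,4.5,0],[0,0,0]]
  ]
}}

```text
clock: 24.6
position: [0.4866, -0.2338, 0.2552]
ee_rot: [-3.137, -0.157, -0.001]
force: [0.8, 0.9, -0.8]
width: 0.604
gripper_force: 35.0
```

Call:
{"name": "send_rows", "arguments": {
  "increments": [
    [5,[-1.2,4.5,0],[0,0,0]],
    [5,[-1.2,4.5,0],[0,0,0]],
    [5,[-1.2,4.5,0],[0,0,0]],
    [5,[-0.4,1.5,0],[0,0,0]],
    [5,[0,0,0],[0,0,0]]
  ]
}}

```text
clock: 25.1
position: [0.4602, -0.3889, 0.2552]
ee_rot: [3.136, 0.148, -0.001]
force: [-0.4, -0.1, -0.5]
width: 0.601
gripper_force: 35.0
```

Call:
{"name": "send_rows", "arguments": {
  "increments": [
    [5,[0,0,2],[0,0,0]],
    [5,[0,0,4],[0,0,0]],
    [5,[0,0,4],[0,0,0]],
    [5,[0,0,2],[0,0,0]],
    [5,[0,0,0],[0,0,0]]
  ]
}}

```text
clock: 25.6
position: [0.4617, -0.3824, 0.1321]
ee_rot: [-3.133, -0.159, 0.006]
force: [-0.9, -0.2, -0.9]
width: 0.605
gripper_force: 35.0
```

```bash
python3 -c "
from h import *
to((.4633,-.3853,.039))"
```

```text
25.6 p [ 0.4617 -0.3824  0.1321] x [ 0.995  0.101 -0.004] y [ 0.101 -0.995 -0.004] z [-0.004  0.004 -1.   ] f [-0.9 -0.2 -0.9] w 0.605 q [ 0.05  0.61  0.85  1.79 -0.54  1.   -0.35]
tool delta cm [0.16 0.34 9.31]
```

Call:
{"name": "send_rows", "arguments": {
  "increments": [
    [5,[0.1,0.2,3],[0,0,0]],
    [5,[0,0,3],[0,0,0]],
    [5,[0,0,2],[0,0,0]],
    [5,[0,0,0.8],[0,0,0]],
    [5,[0,0,0.4],[0,0,0]]
  ]
}}

```text
clock: 26.1
position: [0.4643, -0.3873, 0.0435]
ee_rot: [3.137, 0.158, 0.001]
force: [0.4, -0.9, -0.4]
width: 0.602
gripper_force: 35.0
```

Call:
{"name": "send_rows", "arguments": {
  "increments": [
    [5,[0,0,0],[0,0,0]],
    [5,[0,0,0],[0,0,0]]
  ]
}}

```text
clock: 26.3
position: [0.4642, -0.3879, 0.044]
ee_rot: [3.137, 0.157, 0.002]
force: [-0.1, 0.2, -0.5]
width: 0.601
gripper_force: 35.0
```

```bash
python3 -c "
from h import *
to((.4633,-.3853,.039))"
```

```text
26.3 p [ 0.4642 -0.3879  0.044 ] x [0.995 0.1   0.001] y [ 0.1   -0.995  0.001] z [ 0.002 -0.001 -1.   ] f [-0.1  0.2 -0.5] w 0.601 q [ 0.12  0.72  0.75  1.85 -0.65  0.84 -0.27]
tool delta cm [-0.07 -0.27  0.5 ]
```

Call:
{"name": "send_rows", "arguments": {
  "increments": [
    [5,[0,0,0.3],[0,0,0]],
    [5,[0,0,0.3],[0,0,0]],
    [5,[0,0,0],[0,0,0]],
    [7.5,[0,0,0],[0,0,0]],
    [7.5,[0,0,0],[0,0,0]]
  ]
}}

```text
clock: 26.8
position: [0.4638, -0.3876, 0.0372]
ee_rot: [3.137, 0.157, 0.001]
force: [0.9, -0.3, 0.8]
width: 0.729
gripper_force: 0.0
```

Call:
{"name": "send_rows", "arguments": {
  "increments": [
    [7.5,[0,0,0],[0,0,0]],
    [7.5,[0,0,0],[0,0,0]],
    [7.5,[0,0,-2],[0,0,0]],
    [7.5,[0,0,-4],[0,0,0]],
    [7.5,[0,0,-4],[0,0,0]]
  ]
}}

```text
clock: 27.3
position: [0.4628, -0.3871, 0.1372]
ee_rot: [-3.137, -0.156, 0.003]
force: [-0.3, -0.6, 0.3]
width: 0.816
gripper_force: 0.0
```

Call:
{"name": "send_rows", "arguments": {
  "increments": [
    [7.5,[0,0,-4],[0,0,0]],
    [7.5,[0,0,-4],[0,0,0]],
    [7.5,[0,0,-2],[0,0,0]],
    [7.5,[0,0,0],[0,0,0]]
  ]
}}

```text
clock: 27.7
position: [0.4644, -0.3889, 0.2398]
ee_rot: [3.135, 0.156, 0.006]
force: [0.6, -0.5, -0.3]
width: 0.819
gripper_force: 0.0
```

```bash
python3 -c "
from h import *
jars()
to((.53,.1134,.082))"
```

```text
jar [325.1 226.6 380. ] [0.5291 0.1133]
jar [331.4 199.7 367.5] [0.5991 0.0963]
jar [516.2 215.  158. ] [ 0.5617 -0.3873]
27.75 p [ 0.4639 -0.3879  0.2378] x [0.995 0.1   0.002] y [ 0.1   -0.995  0.001] z [ 0.002 -0.001 -1.   ] f [ 0.7 -0.2 -0.3] w 0.816 q [-0.    0.51  0.94  1.66 -0.44  1.19 -0.43]
tool delta cm [ 11.54 -49.24  15.53]
```

Call:
{"name": "send_rows", "arguments": {
  "increments": [
    [7.5,[1.1,-4.7,0],[0,0,0]],
    [7.5,[1.1,-4.7,0],[0,0,0]],
    [7.5,[1.1,-4.7,0],[0,0,0]],
    [7.5,[1.1,-4.7,0],[0,0,0]],
    [7.5,[1.1,-4.7,0],[0,0,0]]
  ]
}}

```text
clock: 28.25
position: [0.494, -0.1457, 0.2353]
ee_rot: [-3.137, -0.157, 0.003]
force: [0.2, 0.2, 0.6]
width: 0.816
gripper_force: 0.0
```

Call:
{"name": "send_rows", "arguments": {
  "increments": [
    [7.5,[1.1,-4.7,0],[0,0,0]],
    [7.5,[1.1,-4.7,0],[0,0,0]],
    [7.5,[1.1,-4.7,0],[0,0,0]],
    [7.5,[1.1,-4.7,0],[0,0,0]],
    [7.5,[1.1,-4.7,0],[0,0,0]]
  ]
}}

```text
clock: 28.75
position: [0.5252, 0.0934, 0.2354]
ee_rot: [3.137, 0.157, -0.003]
force: [1.0, 0.2, -0.0]
width: 0.821
gripper_force: 0.0
```

Call:
{"name": "send_rows", "arguments": {
  "increments": [
    [7.5,[0.5,-2.2,3],[0,0,0]],
    [7.5,[0,0,4],[0,0,0]],
    [7.5,[0,0,2],[0,0,0]],
    [7.5,[0,0,0],[0,0,0]],
    [7.5,[0,0,0],[0,0,0]]
  ]
}}

```text
clock: 29.25
position: [0.5286, 0.113, 0.1464]
ee_rot: [3.137, 0.155, -0.002]
force: [0.6, -0.7, 0.4]
width: 0.817
gripper_force: 0.0
```

```bash
python3 -c "
from h import *
to((.53,.1134,.083))"
```

```text
29.25 p [0.5286 0.113  0.1464] x [ 0.995  0.099 -0.001] y [ 0.099 -0.995  0.001] z [-0.001 -0.001 -1.   ] f [ 0.6 -0.7  0.4] w 0.817 q [-0.95  0.51  0.91  1.93 -0.49  0.95 -1.27]
tool delta cm [ 0.15 -0.03  6.34]
```

Call:
{"name": "send_rows", "arguments": {
  "increments": [
    [7.5,[0.2,0,2],[0,0,0]],
    [7.5,[0,0,2.3],[0,0,0]],
    [7.5,[0,0,2],[0,0,0]],
    [7.5,[0,0,0],[0,0,0]],
    [5,[0,0,0],[0,0,0]]
  ]
}}

```text
clock: 29.75
position: [0.5317, 0.1135, 0.0849]
ee_rot: [-3.138, -0.156, -0.002]
force: [-0.1, 0.8, -0.4]
width: 0.771
gripper_force: 0.0
```

Call:
{"name": "send_rows", "arguments": {
  "increments": [
    [5,[0,0,0],[0,0,0]],
    [5,[0,0,0],[0,0,0]],
    [5,[0,0,0],[0,0,0]],
    [5,[0,0,0],[0,0,0]]
  ]
}}

```text
clock: 30.15
position: [0.5318, 0.1139, 0.085]
ee_rot: [-3.137, -0.156, -0.003]
force: [-1.1, 0.4, 7.5]
width: 0.599
gripper_force: 35.0
```

```bash
python3 -c "
from h import *
to((.4709,-.2915,.25))"
```

```text
30.15 p [0.5318 0.1139 0.085 ] x [0.995 0.1   0.002] y [ 0.1   -0.995 -0.001] z [ 0.002  0.001 -1.   ] f [-1.1  0.4  7.5] w 0.599 q [-0.88  0.59  0.83  1.98 -0.58  0.83 -1.2 ]
tool delta cm [-10.06  39.72 -16.55]
```

Call:
{"name": "send_rows", "arguments": {
  "increments": [
    [5,[0,0,-3],[0,0,0]],
    [5,[0,0,-4],[0,0,0]],
    [5,[0,0,-4],[0,0,0]],
    [5,[0,0,-4],[0,0,0]],
    [5,[-1.2,2.3,-2],[0,0,0]]
  ]
}}

```text
clock: 30.65
position: [0.5232, 0.0924, 0.257]
ee_rot: [-3.136, -0.164, -0.007]
force: [1.0, -0.0, -1.4]
width: 0.605
gripper_force: 35.0
```

Call:
{"name": "send_rows", "arguments": {
  "increments": [
    [5,[-1.1,4.5,0],[0,0,0]],
    [5,[-1.1,4.5,0],[0,0,0]],
    [5,[-1.1,4.5,0],[0,0,0]],
    [5,[-1.1,4.5,0],[0,0,0]],
    [5,[-1.1,4.5,0],[0,0,0]]
  ]
}}

```text
clock: 31.15
position: [0.4884, -0.1413, 0.2543]
ee_rot: [-3.137, -0.157, -0.002]
force: [-0.3, -0.2, -1.5]
width: 0.602
gripper_force: 35.0
```

Call:
{"name": "send_rows", "arguments": {
  "increments": [
    [5,[-1.1,4.5,0],[0,0,0]],
    [5,[-1.1,4.5,0],[0,0,0]],
    [5,[-1.1,4.5,0],[0,0,0]],
    [5,[0,1.4,0],[0,0,0]],
    [5,[0,0,0],[0,0,0]]
  ]
}}

```text
clock: 31.65
position: [0.4698, -0.2943, 0.2543]
ee_rot: [3.137, 0.148, 0.001]
force: [-0.1, 1.2, -1.4]
width: 0.601
gripper_force: 35.0
```

Call:
{"name": "send_rows", "arguments": {
  "increments": [
    [5,[0,0,2],[0,0,0]],
    [5,[0,0,4],[0,0,0]],
    [5,[0,0,4],[0,0,0]],
    [5,[0,0,2],[0,0,0]],
    [5,[0,0,0],[0,0,0]]
  ]
}}

```text
clock: 32.15
position: [0.4699, -0.2884, 0.1313]
ee_rot: [-3.134, -0.159, 0.007]
force: [0.2, -0.2, -0.0]
width: 0.602
gripper_force: 35.0
```

```bash
python3 -c "
from h import *
to((.4709,-.2915,.039))"
```

```text
32.15 p [ 0.4699 -0.2884  0.1313] x [ 0.995  0.101 -0.004] y [ 0.101 -0.995 -0.003] z [-0.004  0.003 -1.   ] f [ 0.2 -0.2 -0. ] w 0.602 q [-0.16  0.54  0.89  1.91 -0.52  0.94 -0.49]
tool delta cm [0.11 0.35 9.23]
```

Call:
{"name": "send_rows", "arguments": {
  "increments": [
    [5,[0.1,0,3],[0,0,0]],
    [5,[0,0,3],[0,0,0]],
    [5,[0,0,2],[0,0,0]],
    [5,[0,0,0.9],[0,0,0]],
    [5,[0,0,0.4],[0,0,0]]
  ]
}}

```text
clock: 32.65
position: [0.4727, -0.2908, 0.0413]
ee_rot: [3.138, 0.158, 0.001]
force: [-0.4, -1.0, -1.0]
width: 0.605
gripper_force: 35.0
```

Call:
{"name": "send_rows", "arguments": {
  "increments": [
    [5,[0,0,0.4],[0,0,0]],
    [5,[0,0,0],[0,0,0]],
    [5,[0,0,0],[0,0,0]]
  ]
}}

```text
clock: 32.95
position: [0.4729, -0.2915, 0.0379]
ee_rot: [3.137, 0.157, 0.003]
force: [0.2, 0.5, 5.3]
width: 0.606
gripper_force: 35.0
```

```bash
python3 -c "
from h import *
to((.4709,-.2915,.038))"
```

```text
32.95 p [ 0.4729 -0.2915  0.0379] x [0.995 0.1   0.002] y [ 0.1   -0.995  0.001] z [ 0.002 -0.001 -1.   ] f [0.2 0.5 5.3] w 0.606 q [-0.06  0.67  0.76  1.98 -0.67  0.76 -0.37]
tool delta cm [-0.2  -0.02 -0.01]
```

Call:
{"name": "send_rows", "arguments": {
  "increments": [
    [7.5,[0,0,0],[0,0,0]],
    [7.5,[0,0,0],[0,0,0]],
    [7.5,[0,0,0],[0,0,0]],
    [7.5,[0,0,0],[0,0,0]],
    [7.5,[0,0,-2],[0,0,0]]
  ]
}}

```text
clock: 33.45
position: [0.4707, -0.2901, 0.0552]
ee_rot: [-3.136, -0.157, 0.005]
force: [1.1, 0.4, 1.2]
width: 0.819
gripper_force: 0.0
```

Call:
{"name": "send_rows", "arguments": {
  "increments": [
    [7.5,[0,0,-4],[0,0,0]],
    [7.5,[0,0,-4],[0,0,0]],
    [7.5,[0,0,-4],[0,0,0]],
    [7.5,[0,0,-4],[0,0,0]],
    [7.5,[0,0,-2],[0,0,0]]
  ]
}}

```text
clock: 33.95
position: [0.4725, -0.2922, 0.2399]
ee_rot: [3.136, 0.156, 0.005]
force: [0.6, -0.6, -0.5]
width: 0.817
gripper_force: 0.0
```

```bash
python3 -c "
from h import *
jars()
to((.6,.0963,.083))"
```

```text
jar [331.4 199.8 369.5] [0.599  0.0963]
34.0 p [ 0.4733 -0.2928  0.2417] x [0.995 0.099 0.005] y [ 0.099 -0.995  0.003] z [ 0.006 -0.002 -1.   ] f [ 1.5 -1.5  2. ] w 0.818 q [-0.25  0.43  1.    1.78 -0.39  1.15 -0.59]
tool delta cm [ 16.38 -37.51  15.85]
```

Call:
{"name": "send_rows", "arguments": {
  "increments": [
    [7.5,[2,-4.4,0],[0,0,0]],
    [7.5,[2,-4.4,0],[0,0,0]],
    [7.5,[2,-4.4,0],[0,0,0]],
    [7.5,[2,-4.4,0],[0,0,0]],
    [7.5,[2,-4.4,0],[0,0,0]]
  ]
}}

```text
clock: 34.5
position: [0.5497, -0.0603, 0.2366]
ee_rot: [-3.137, -0.156, -0.0]
force: [0.9, -0.3, -0.3]
width: 0.817
gripper_force: 0.0
```

Call:
{"name": "send_rows", "arguments": {
  "increments": [
    [7.5,[2,-4.4,0],[0,0,0]],
    [7.5,[2,-4.4,0],[0,0,0]],
    [7.5,[2,-4.4,0],[0,0,0]],
    [7.5,[0.4,-2.2,0],[0,0,0]],
    [7.5,[0,0,0],[0,0,0]]
  ]
}}

```text
clock: 35.0
position: [0.5979, 0.1025, 0.2354]
ee_rot: [-3.137, -0.168, 0.002]
force: [-0.5, 0.3, 0.1]
width: 0.817
gripper_force: 0.0
```

Call:
{"name": "send_rows", "arguments": {
  "increments": [
    [7.5,[0,0,3],[0,0,0]],
    [7.5,[0,0,4],[0,0,0]],
    [7.5,[0,0,2],[0,0,0]],
    [7.5,[0,0,0],[0,0,0]],
    [7.5,[0,0,0],[0,0,0]]
  ]
}}

```text
clock: 35.5
position: [0.598, 0.0962, 0.1473]
ee_rot: [3.137, 0.154, 0.0]
force: [0.2, 0.1, 1.0]
width: 0.82
gripper_force: 0.0
```

```bash
python3 -c "
from h import *
to((.6,.0963,.083))"
```

```text
35.5 p [0.598  0.0962 0.1473] x [0.995 0.098 0.   ] y [ 0.098 -0.995  0.001] z [ 0.    -0.001 -1.   ] f [0.2 0.1 1. ] w 0.82 q [-0.83  0.62  0.91  1.77 -0.56  1.04 -1.19]
tool delta cm [0.2  0.01 6.43]
```

Call:
{"name": "send_rows", "arguments": {
  "increments": [
    [7.5,[0.2,0,2],[0,0,0]],
    [7.5,[0,0,2.3],[0,0,0]],
    [7.5,[0,0,2],[0,0,0]],
    [7.5,[0,0,0],[0,0,0]],
    [5,[0,0,0],[0,0,0]]
  ]
}}

```text
clock: 36.0
position: [0.6008, 0.0972, 0.0853]
ee_rot: [-3.138, -0.156, -0.003]
force: [-0.1, -0.4, 0.5]
width: 0.773
gripper_force: 0.0
```

Call:
{"name": "send_rows", "arguments": {
  "increments": [
    [5,[0,0,0],[0,0,0]],
    [5,[0,0,0],[0,0,0]],
    [5,[0,0,0],[0,0,0]],
    [5,[0,0,0],[0,0,0]]
  ]
}}

```text
clock: 36.4
position: [0.6009, 0.0974, 0.0852]
ee_rot: [-3.137, -0.156, -0.004]
force: [-1.2, 0.7, 7.3]
width: 0.604
gripper_force: 35.0
```

```bash
python3 -c "
from h import *
to((.561,-.2987,.25))"
```

```text
36.4 p [0.6009 0.0974 0.0852] x [0.995 0.099 0.002] y [ 0.099 -0.995 -0.   ] z [ 0.002  0.    -1.   ] f [-1.2  0.7  7.3] w 0.604 q [-0.79  0.69  0.84  1.82 -0.63  0.93 -1.13]
tool delta cm [ -7.87  39.01 -16.51]
```

Call:
{"name": "send_rows", "arguments": {
  "increments": [
    [5,[0,0,-3],[0,0,0]],
    [5,[0,0,-4],[0,0,0]],
    [5,[0,0,-4],[0,0,0]],
    [5,[0,0,-4],[0,0,0]],
    [5,[-0.8,2.3,-2],[0,0,0]]
  ]
}}

```text
clock: 36.9
position: [0.5958, 0.0771, 0.257]
ee_rot: [-3.136, -0.165, -0.006]
force: [0.8, 0.1, -1.9]
width: 0.602
gripper_force: 35.0
```

Call:
{"name": "send_rows", "arguments": {
  "increments": [
    [5,[-0.9,4.5,0],[0,0,0]],
    [5,[-0.9,4.5,0],[0,0,0]],
    [5,[-0.9,4.5,0],[0,0,0]],
    [5,[-0.9,4.5,0],[0,0,0]],
    [5,[-0.9,4.5,0],[0,0,0]]
  ]
}}

```text
clock: 37.4
position: [0.5713, -0.156, 0.2542]
ee_rot: [-3.137, -0.157, -0.001]
force: [1.1, 0.4, -1.4]
width: 0.602
gripper_force: 35.0
```

Call:
{"name": "send_rows", "arguments": {
  "increments": [
    [5,[-0.9,4.5,0],[0,0,0]],
    [5,[-0.9,4.5,0],[0,0,0]],
    [5,[-0.9,4.5,0],[0,0,0]],
    [5,[0,0.7,0],[0,0,0]],
    [5,[0,0,0],[0,0,0]]
  ]
}}

```text
clock: 37.9
position: [0.558, -0.3008, 0.254]
ee_rot: [3.137, 0.15, -0.0]
force: [0.3, -0.3, -1.8]
width: 0.606
gripper_force: 35.0
```

Call:
{"name": "send_rows", "arguments": {
  "increments": [
    [5,[0,0,2],[0,0,0]],
    [5,[0,0,4],[0,0,0]],
    [5,[0,0,4],[0,0,0]],
    [5,[0,0,2],[0,0,0]],
    [5,[0,0,0],[0,0,0]]
  ]
}}

```text
clock: 38.4
position: [0.5584, -0.2946, 0.1307]
ee_rot: [-3.134, -0.161, 0.007]
force: [-0.1, 1.0, -1.5]
width: 0.6
gripper_force: 35.0
```

```bash
python3 -c "
from h import *
to((.561,-.2987,.039))"
```

```text
38.4 p [ 0.5584 -0.2946  0.1307] x [ 0.995  0.102 -0.004] y [ 0.102 -0.995 -0.004] z [-0.005  0.004 -1.   ] f [-0.1  1.  -1.5] w 0.6 q [-0.13  0.67  0.86  1.71 -0.57  1.04 -0.55]
tool delta cm [0.26 0.47 9.17]
```

Call:
{"name": "send_rows", "arguments": {
  "increments": [
    [5,[0.1,0.2,3],[0,0,0]],
    [5,[0,0,3],[0,0,0]],
    [5,[0,0,2],[0,0,0]],
    [5,[0,0,0.9],[0,0,0]],
    [5,[0,0,0.4],[0,0,0]]
  ]
}}

```text
clock: 38.9
position: [0.5612, -0.2997, 0.0412]
ee_rot: [-3.138, -0.159, -0.001]
force: [-0.4, -0.4, -1.8]
width: 0.602
gripper_force: 35.0
```

Call:
{"name": "send_rows", "arguments": {
  "increments": [
    [5,[0,0,0.3],[0,0,0]],
    [5,[0,0,0],[0,0,0]],
    [5,[0,0,0],[0,0,0]]
  ]
}}

```text
clock: 39.2
position: [0.5609, -0.3006, 0.0387]
ee_rot: [3.137, 0.157, 0.002]
force: [0.7, 0.2, -1.1]
width: 0.603
gripper_force: 35.0
```

```bash
python3 -c "
from h import *
to((.561,-.2987,.038))"
```

```text
39.2 p [ 0.5609 -0.3006  0.0387] x [0.995 0.1   0.001] y [ 0.1   -0.995  0.001] z [ 0.001 -0.    -1.   ] f [ 0.7  0.2 -1.1] w 0.603 q [-0.07  0.77  0.77  1.77 -0.68  0.88 -0.47]
tool delta cm [ 0.03 -0.19  0.07]
```

Call:
{"name": "send_rows", "arguments": {
  "increments": [
    [5,[0,0,0.2],[0,0,0]],
    [7.5,[0,0,0],[0,0,0]],
    [7.5,[0,0,0],[0,0,0]],
    [7.5,[0,0,0],[0,0,0]],
    [7.5,[0,0,0],[0,0,0]]
  ]
}}

```text
clock: 39.7
position: [0.5604, -0.3004, 0.0358]
ee_rot: [3.138, 0.157, 0.0]
force: [-1.0, 0.4, 0.3]
width: 0.812
gripper_force: 0.0
```

Call:
{"name": "send_rows", "arguments": {
  "increments": [
    [7.5,[0,0,-2],[0,0,0]],
    [7.5,[0,0,-4.5],[0,0,0]],
    [7.5,[0,0,-4.5],[0,0,0]],
    [6,[0,0,-4.5],[0,0,-0.15]],
    [4,[0,0,-4.5],[0,0,-0.15]]
  ]
}}

```text
clock: 40.2
position: [0.56, -0.3003, 0.2374]
ee_rot: [3.077, 0.632, -0.001]
force: [0.3, -0.8, -1.0]
width: 0.686
gripper_force: 0.0
```

Call:
{"name": "send_rows", "arguments": {
  "increments": [
    [4,[0,0,-4.5],[0,0,-0.15]],
    [4,[0,0,-4.5],[0,0,-0.15]],
    [4,[0,0,-3],[0,0,-0.15]],
    [4,[0,0,0],[0,0,-0.15]],
    [4,[0,0,0],[0,0,-0.15]]
  ]
}}

```text
clock: 40.7
position: [0.5605, -0.3009, 0.357]
ee_rot: [2.63, 1.715, 0.002]
force: [-0.2, -0.3, -0.3]
width: 0.434
gripper_force: 0.0
```

Call:
{"name": "send_rows", "arguments": {
  "increments": [
    [4,[0,0,0],[0,0,-0.15]],
    [4,[0,0,0],[0,0,-0.15]],
    [4,[0,0,0],[0,0,-0.15]],
    [4,[0,0,0],[0,0,-0.07]],
    [4,[0,0,0],[0,0,0]]
  ]
}}

```text
clock: 41.2
position: [0.5601, -0.3006, 0.3557]
ee_rot: [-2.108, -2.329, -0.0]
force: [0.0, 0.5, 0.4]
width: 0.441
gripper_force: 0.0
```

```bash
python3 -c "
from h import *
im=arm.get_image('scene');cv2.imwrite('pics/s4.png',cv2.resize(im[140:440,70:470],None,fx=2,fy=2)[:,:,::-1])
to((.717,.0855,.355))"
```

```text
41.25 p [ 0.5601 -0.3006  0.3556] x [-0.097  0.995  0.   ] y [ 0.995  0.097 -0.   ] z [-0.  0. -1.] f [-0.2  1.3 -0.1] w 0.436 q [ 0.04  0.41  0.58  1.37 -0.22  1.43  0.71]
tool delta cm [36.91 19.35  0.07]
```

View pics/s4.png

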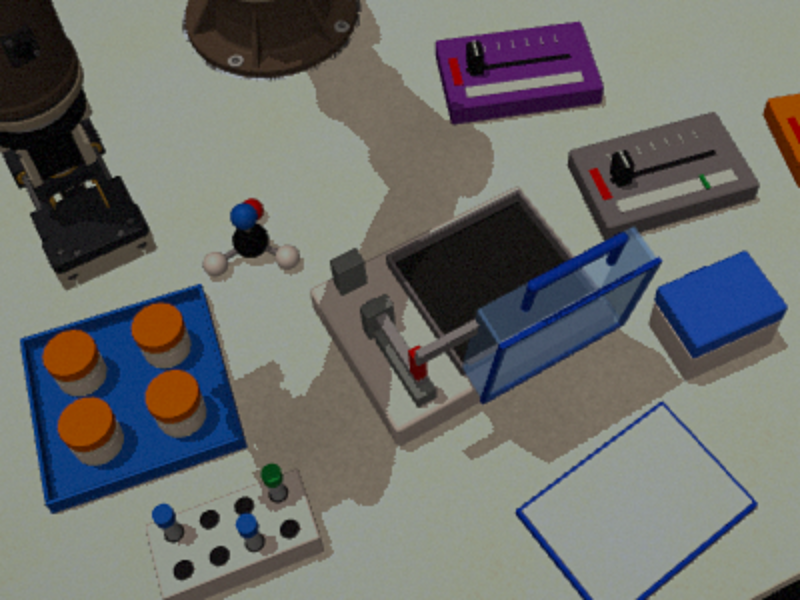

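All four jars stand upright in the tray (caps at crop (72,356), (160,333), (88,425) and (174,396)). The platform is empty, the hood's bar is at (576,271), and the fader is still at stop.

Call:
{"name": "send_rows", "arguments": {
  "increments": [
    [4,[4.1,2.15,0],[0,0,0]],
    [4,[4.1,2.15,0],[0,0,0]],
    [4,[4.1,2.15,0],[0,0,0]],
    [4,[4.1,2.15,0],[0,0,0]],
    [4,[4.1,2.15,0],[0,0,0]]
  ],
  "force": 15
}}

```text
clock: 41.75
position: [0.6475, -0.0839, 0.3558]
ee_rot: [2.112, 2.326, 0.0]
force: [0.3, 0.1, 0.7]
width: 0.436
gripper_force: 0.0
```

Call:
{"name": "send_rows", "arguments": {
  "increments": [
    [4,[4.1,2.15,0],[0,0,0]],
    [4,[4.1,2.15,0],[0,0,0]],
    [4,[4.1,2.15,0],[0,0,0]],
    [4,[4.1,2.15,0],[0,0,0]],
    [4,[0,0,0],[0,0,0]]
  ]
}}

```text
clock: 42.25
position: [0.7173, 0.0956, 0.3534]
ee_rot: [-2.097, -2.334, -0.002]
force: [-0.2, 0.4, -0.9]
width: 0.438
gripper_force: 0.0
```

Call:
{"name": "send_rows", "arguments": {
  "increments": [
    [4,[0,0,0],[0,0,0]]
  ]
}}

```text
clock: 42.35
position: [0.7165, 0.0875, 0.3546]
ee_rot: [-2.108, -2.329, 0.002]
force: [-0.4, -2.2, -0.5]
width: 0.437
gripper_force: 0.0
```

```bash
python3 -c "
from h import *
print(proj('scene',(.7192,.0858,.283)))
to((.7185,.0857,.265))"
```

```text
[359.32533396 270.63735007]
42.35 p [0.7165 0.0875 0.3546] x [-0.099  0.995 -0.001] y [ 0.995  0.099 -0.001] z [-0.001 -0.001 -1.   ] f [-0.4 -2.2 -0.5] w 0.437 q [-0.45  0.58  0.5   1.1  -0.26  1.53  0.09]
tool delta cm [-0.2   0.2   8.96]
```

Call:
{"name": "send_rows", "arguments": {
  "increments": [
    [4,[0,0.3,3],[0,0,0]],
    [4,[0,0,3],[0,0,0]],
    [4,[0,0,2.9],[0,0,0]],
    [4,[0,0,0],[0,0,0]],
    [4,[0,0,0],[0,0,0]]
  ]
}}

```text
clock: 42.85
position: [0.7193, 0.0848, 0.2676]
ee_rot: [2.112, 2.326, -0.001]
force: [-0.2, -1.1, 1.6]
width: 0.438
gripper_force: 0.0
```

Call:
{"name": "send_rows", "arguments": {
  "increments": [
    [0.5,[0,0,0],[0,0,0]],
    [0.5,[0,0,0],[0,0,0]],
    [0.5,[0,0,0],[0,0,0]],
    [0.5,[0,0,0],[0,0,0]],
    [0.5,[0,0,0],[0,0,0]]
  ]
}}

```text
clock: 43.35
position: [0.7195, 0.0862, 0.2674]
ee_rot: [2.109, 2.328, 0.001]
force: [-0.9, -0.6, 4.1]
width: 0.122
gripper_force: 15.0
```

```bash
python3 -c "
from h import *
hood()"
```

```text
43.35 p [0.7195 0.0862 0.2674] x [-0.099  0.995  0.   ] y [0.995 0.099 0.001] z [ 0.001  0.    -1.   ] f [-0.9 -0.6  4.1] w 0.122 q [-0.46  0.61  0.48  1.25 -0.27  1.34  0.11]
u,w 0.2793599915383768 0.21637727377172694 r 0.22437186365567552 theta 1.7478447553841587
```

Call:
{"name": "send_rows", "arguments": {
  "increments": [
    [0.5,[0,-1.35,-0.3],[0,0,0]],
    [0.5,[0,-1.35,-0.25],[0,0,0]],
    [0.5,[0,-1.4,-0.15],[0,0,0]],
    [0.5,[0,-1.4,-0.1],[0,0,0]],
    [0.5,[0,-1.4,0],[0,0,0]]
  ]
}}

```text
clock: 43.85
position: [0.6508, 0.0792, 0.2753]
ee_rot: [2.108, 2.327, 0.002]
force: [1.4, -0.1, 1.1]
width: 0.123
gripper_force: 15.0
```

Call:
{"name": "send_rows", "arguments": {
  "increments": [
    [0.5,[0,-1.4,0.1],[0,0,0]],
    [0.5,[0,-1.35,0.2],[0,0,0]],
    [0.5,[0,-1.35,0.25],[0,0,0]],
    [0.5,[0,-1.3,0.35],[0,0,0]],
    [0.5,[0,-1.3,0.45],[0,0,0]]
  ]
}}

```text
clock: 44.35
position: [0.584, 0.0725, 0.2616]
ee_rot: [2.108, 2.328, 0.001]
force: [-0.6, -0.5, 1.3]
width: 0.123
gripper_force: 15.0
```

```bash
python3 -c "
from h import *
hood()"
```

```text
44.35 p [0.584  0.0725 0.2616] x [-0.099  0.995 -0.   ] y [0.995 0.099 0.001] z [ 0.001 -0.    -1.   ] f [-0.6 -0.5  1.3] w 0.123 q [-0.57  0.36  0.5   1.65 -0.18  1.18  0.07]
u,w 0.14312630043236155 0.21058458893778087 r 0.22417723966386435 theta 1.1300782077440925
```

Right on the arc, so I continue.

Call:
{"name": "send_rows", "arguments": {
  "increments": [
    [0.5,[0,-1.25,0.5],[0,0,0]],
    [0.5,[0,-1.25,0.6],[0,0,0]],
    [0.5,[0,-1.2,0.7],[0,0,0]],
    [0.5,[0,-1.15,0.75],[0,0,0]],
    [0.5,[0,-1.1,0.8],[0,0,0]]
  ]
}}

```text
clock: 44.85
position: [0.5247, 0.0666, 0.2278]
ee_rot: [2.109, 2.328, 0.001]
force: [0.9, -0.9, -0.1]
width: 0.125
gripper_force: 15.0
```

Call:
{"name": "send_rows", "arguments": {
  "increments": [
    [0.5,[0,-1.05,0.9],[0,0,0]],
    [0.5,[0,-1,0.95],[0,0,0]],
    [0.5,[0,-0.95,1],[0,0,0]],
    [0.5,[0,-0.9,1.05],[0,0,0]],
    [0.5,[0,-0.8,1.1],[0,0,0]]
  ]
}}

```text
clock: 45.35
position: [0.4781, 0.062, 0.1776]
ee_rot: [2.109, 2.328, 0.001]
force: [2.1, -0.8, -2.5]
width: 0.125
gripper_force: 15.0
```

```bash
python3 -c "
from h import *
hood()"
```

```text
45.35 p [0.4781 0.062  0.1776] x [-0.098  0.995 -0.   ] y [0.995 0.098 0.001] z [ 0.001 -0.    -1.   ] f [ 2.1 -0.8 -2.5] w 0.125 q [-0.63  0.26  0.48  2.01 -0.15  0.9   0.03]
u,w 0.036748955121667946 0.126625646831617 r 0.2227442477024398 theta 0.5139570747355494
```

Call:
{"name": "send_rows", "arguments": {
  "increments": [
    [0.5,[0,-0.75,1.15],[0,0,0]],
    [0.5,[0,-0.65,1.2],[0,0,0]],
    [0.5,[0,-0.6,1.2],[0,0,0]],
    [0.5,[0,-0.5,1.25],[0,0,0]],
    [0.5,[0,-0.4,1.2],[0,0,0]]
  ]
}}

```text
clock: 45.85
position: [0.4497, 0.0591, 0.1176]
ee_rot: [2.108, 2.327, 0.002]
force: [2.8, -1.7, -1.0]
width: 0.121
gripper_force: 15.0
```

Call:
{"name": "send_rows", "arguments": {
  "increments": [
    [0.5,[0,-0.25,0.9],[0,0,0]],
    [0.5,[0,-0.2,0.8],[0,0,0]],
    [0.5,[0,-0.15,0.7],[0,0,0]],
    [0.5,[0,-0.1,0.6],[0,0,0]],
    [0.5,[0,-0.1,0.5],[0,0,0]]
  ]
}}

```text
clock: 46.35
position: [0.4425, 0.0584, 0.0826]
ee_rot: [2.108, 2.327, 0.002]
force: [5.1, -3.4, -1.6]
width: 0.126
gripper_force: 15.0
```

```bash
python3 -c "
from h import *
hood()"
```

```text
46.35 p [0.4425 0.0584 0.0826] x [-0.098  0.995 -0.   ] y [0.995 0.098 0.002] z [ 0.002 -0.    -1.   ] f [ 5.1 -3.4 -1.6] w 0.126 q [-0.58  0.36  0.42  2.19 -0.24  0.64  0.11]
u,w 0.0009396452826351061 0.031628302797823096 r 0.2213318516318167 theta 0.05269078448812825
```

Call:
{"name": "send_rows", "arguments": {
  "increments": [
    [0.5,[0,0,0.4],[0,0,0]],
    [0.5,[0,0,0.4],[0,0,0]],
    [0.5,[0,0,0.3],[0,0,0]],
    [0.5,[0,0,0.2],[0,0,0]],
    [0.5,[0,0,0],[0,0,0]]
  ]
}}

```text
clock: 46.85
position: [0.442, 0.0591, 0.0706]
ee_rot: [-2.109, -2.328, -0.003]
force: [-1.7, -1.4, 16.1]
width: 0.126
gripper_force: 15.0
```

```bash
python3 -c "
from h import *
hood()"
```

```text
46.85 p [0.442  0.0591 0.0706] x [-0.099  0.995  0.001] y [0.995 0.099 0.001] z [ 0.001  0.001 -1.   ] f [-1.7 -1.4 16.1] w 0.126 q [-0.57  0.38  0.41  2.2  -0.26  0.61  0.13]
u,w 0.0004663955931759372 0.0195930892106638 r 0.2204061991157893 theta -0.0016871371721613876
```

Call:
{"name": "send_rows", "arguments": {
  "increments": [
    [3.6,[0,0,-0.2],[0,0,0]],
    [3.6,[0,0,0],[0,0,0]],
    [3.6,[0,0,0],[0,0,0]],
    [3.6,[0,0,0],[0,0,0]],
    [3.6,[0,0,-3],[0,0,0]]
  ]
}}

```text
clock: 47.35
position: [0.4389, 0.0583, 0.0996]
ee_rot: [-2.107, -2.327, 0.009]
force: [1.6, 0.2, 0.8]
width: 0.391
gripper_force: 0.0
```

Call:
{"name": "send_rows", "arguments": {
  "increments": [
    [3.6,[0,0,-4],[0,0,0]],
    [3.6,[0,0,-4],[0,0,0]],
    [3.6,[0,0,-2],[0,0,0]],
    [4,[-2.3,3.7,0],[0,0,0]],
    [4,[-2.3,3.7,0],[0,0,0]]
  ]
}}

```text
clock: 47.85
position: [0.5204, 0.0211, 0.2028]
ee_rot: [-2.105, -2.332, -0.005]
force: [1.0, 0.9, 1.2]
width: 0.43
gripper_force: 0.0
```

Call:
{"name": "send_rows", "arguments": {
  "increments": [
    [4,[-2.3,3.7,0],[0,0,0]],
    [4,[-2.3,3.7,0],[0,0,0]],
    [4,[-2.3,3.7,0],[0,0,0]],
    [4,[-2.3,3.6,0],[0,0,0]],
    [4,[0,0,0],[0,0,0]]
  ]
}}

```text
clock: 48.35
position: [0.6778, -0.0604, 0.2001]
ee_rot: [2.111, 2.324, -0.004]
force: [-0.1, -1.0, -0.2]
width: 0.433
gripper_force: 0.0
```

Call:
{"name": "send_rows", "arguments": {
  "increments": [
    [4,[0,0,0],[0,0,0]]
  ]
}}

```text
clock: 48.45
position: [0.6747, -0.0576, 0.2004]
ee_rot: [-2.109, -2.326, 0.003]
force: [-0.1, -0.3, -0.1]
width: 0.434
gripper_force: 0.0
```

```bash
python3 -c "
from h import *
im=arm.get_image('scene');cv2.imwrite('pics/s5.png',im[140:380,180:500,::-1].repeat(2,0).repeat(2,1))
to((.6755,-.058,.118))"
```

```text
48.5 p [ 0.6741 -0.0567  0.2008] x [-0.098  0.995  0.   ] y [ 0.995  0.098 -0.002] z [-0.002  0.    -1.   ] f [-0.6  0.6 -0.3] w 0.435 q [-0.31  0.57  0.52  1.49 -0.3   1.15  0.36]
tool delta cm [-0.15  0.14  8.28]
```

View pics/s5.png

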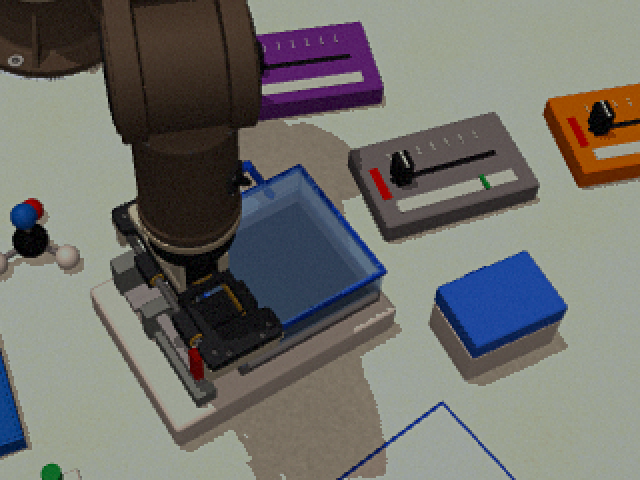

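The hood is shut, with its frame flat at crop (300,170) to (385,270). I descend on the bolt grip.

Call:
{"name": "send_rows", "arguments": {
  "increments": [
    [4,[-0.1,0.1,4],[0,0,0]],
    [4,[0,0,3],[0,0,0]],
    [4,[0,0,1.1],[0,0,0]],
    [4,[0,0,0],[0,0,0]],
    [0.5,[0,0,0],[0,0,0]]
  ],
  "force": 20
}}

```text
clock: 49.0
position: [0.6764, -0.0574, 0.1223]
ee_rot: [2.108, 2.328, 0.002]
force: [0.3, 0.7, 0.3]
width: 0.387
gripper_force: 0.0
```

Call:
{"name": "send_rows", "arguments": {
  "increments": [
    [0.5,[0,0,0],[0,0,0]],
    [0.5,[0,0,0],[0,0,0]],
    [0.5,[0,0,0],[0,0,0]],
    [0.5,[0,0,0],[0,0,0]],
    [0.5,[0,0,0],[0,0,0]]
  ]
}}

```text
clock: 49.5
position: [0.6685, -0.0586, 0.1215]
ee_rot: [-2.104, -2.318, 0.012]
force: [-29.0, 1.2, 17.0]
width: 0.173
gripper_force: 20.0
```

```bash
python3 -c "
from h import *
to((.6207,-.0635,.118))"
```

```text
49.5 p [ 0.6685 -0.0586  0.1215] x [-0.097  0.995  0.003] y [ 0.995  0.097 -0.013] z [-0.014  0.002 -1.   ] f [-29.    1.2  17. ] w 0.173 q [-0.29  0.64  0.49  1.58 -0.34  1.01  0.39]
tool delta cm [-0.03 -4.8   0.41]
```

Call:
{"name": "send_rows", "arguments": {
  "increments": [
    [0.5,[0,-1.4,0],[0,0,0]],
    [0.5,[0,-1.5,0],[0,0,0]],
    [0.5,[0,-1.5,0],[0,0,0]],
    [0.5,[0,-1.5,0],[0,0,0]],
    [0.5,[0,0,0],[0,0,0]]
  ]
}}

```text
clock: 50.0
position: [0.6163, -0.0639, 0.1223]
ee_rot: [2.11, 2.328, 0.002]
force: [-1.0, -0.7, -0.6]
width: 0.17
gripper_force: 20.0
```

```bash
python3 -c "
from h import *
to((.6137,-.0635,.118))"
```

```text
50.0 p [ 0.6163 -0.0639  0.1223] x [-0.098  0.995  0.001] y [0.995 0.098 0.001] z [ 0.001  0.001 -1.   ] f [-1.  -0.7 -0.6] w 0.17 q [-0.31  0.56  0.49  1.74 -0.32  0.93  0.41]
tool delta cm [ 0.06 -0.26  0.43]
```

Call:
{"name": "send_rows", "arguments": {
  "increments": [
    [0.5,[0,-0.3,0],[0,0,0]],
    [0.5,[0,-0.3,0],[0,0,0]],
    [0.5,[0,0,0],[0,0,0]],
    [0.5,[0,0,0],[0,0,0]]
  ]
}}

```text
clock: 50.4
position: [0.613, -0.0643, 0.1221]
ee_rot: [2.107, 2.327, 0.003]
force: [0.5, -0.2, 8.2]
width: 0.169
gripper_force: 20.0
```

```bash
python3 -c "
from h import *
to((.6137,-.0635,.118))"
```

```text
50.4 p [ 0.613  -0.0643  0.1221] x [-0.099  0.995 -0.   ] y [0.995 0.099 0.003] z [ 0.003 -0.    -1.   ] f [ 0.5 -0.2  8.2] w 0.169 q [-0.32  0.55  0.5   1.75 -0.32  0.92  0.41]
tool delta cm [0.07 0.08 0.41]
```

Call:
{"name": "send_rows", "arguments": {
  "increments": [
    [0.5,[0,-0.3,0],[0,0,0]],
    [0.5,[0,-0.2,0],[0,0,0]],
    [0.5,[0,0,0],[0,0,0]],
    [0.5,[0,0,0],[0,0,0]]
  ]
}}

```text
clock: 50.8
position: [0.6124, -0.0643, 0.1227]
ee_rot: [2.101, 2.323, 0.011]
force: [15.7, 0.2, -2.8]
width: 0.172
gripper_force: 20.0
```

```bash
python3 -c "
from h import *
to((.6137,-.0635,.118))"
```

```text
50.8 p [ 0.6124 -0.0643  0.1227] x [-0.1    0.995 -0.002] y [0.995 0.1   0.011] z [ 0.011 -0.001 -1.   ] f [15.7  0.2 -2.8] w 0.172 q [-0.32  0.55  0.5   1.76 -0.32  0.91  0.41]
tool delta cm [0.07 0.13 0.47]
```

The bolt is home, against a hard stop with 16 N on it. Next I release it and measure the mark in the console frame from both views.

Call:
{"name": "send_rows", "arguments": {
  "increments": [
    [4,[0,0,0],[0,0,0]],
    [4,[0,0,0],[0,0,0]],
    [4,[0,0,0],[0,0,0]],
    [4,[0,0,-4],[0,0,-0.14]],
    [4,[0,0,-4],[0,0,-0.14]]
  ]
}}

```text
clock: 51.3
position: [0.6049, -0.0646, 0.2004]
ee_rot: [-1.755, -2.602, 0.004]
force: [1.5, 0.7, -0.3]
width: 0.435
gripper_force: 0.0
```

Call:
{"name": "send_rows", "arguments": {
  "increments": [
    [4,[0,0,0],[0,0,-0.14]],
    [4,[0,0,0],[0,0,-0.14]],
    [4,[0,0,0],[0,0,-0.14]],
    [4,[0,0,0],[0,0,-0.14]],
    [4,[0,0,0],[0,0,-0.14]]
  ]
}}

```text
clock: 51.8
position: [0.6058, -0.0647, 0.2005]
ee_rot: [-0.756, -3.048, 0.0]
force: [-0.4, -0.2, 0.9]
width: 0.44
gripper_force: 0.0
```

Call:
{"name": "send_rows", "arguments": {
  "increments": [
    [4,[0,0,0],[0,0,-0.14]],
    [4,[0,0,0],[0,0,-0.14]],
    [4,[0,0,0],[0,0,-0.1]],
    [4,[0,0,0],[0,0,0]],
    [4,[0,0,0],[0,0,0]]
  ]
}}

```text
clock: 52.3
position: [0.606, -0.0648, 0.2006]
ee_rot: [-0.181, -3.136, -0.0]
force: [1.3, 0.5, 0.8]
width: 0.436
gripper_force: 0.0
```

```bash
python3 -c "
from h import *
np.set_printoptions(precision=4,suppress=True)
to((.4975,.290,.15))
for n,roi in(('top',(190,205,285,280)),('scene',(345,185,460,265))):
  im=arm.get_image(n)
  if n=='scene':cv2.imwrite('pics/s6.png',cv2.resize(im[roi[1]:roi[3],roi[0]:roi[2]],None,fx=6,fy=6,interpolation=2)[:,:,::-1])
  for nm,lo,hi,z in(('stop',(0,150,60),(8,255,255),.035),('mark',(45,60,40),(85,255,255),.038)):
    for b in blobs(im,lo,hi,roi,4)[:1]: print(n,nm,np.round(b[:3],2),ray(n,b[:2],z)[:2])
"
```

```text
52.3 p [ 0.606  -0.0648  0.2006] x [-0.993  0.115  0.001] y [0.115 0.993 0.   ] z [-0.001  0.    -1.   ] f [1.3 0.5 0.8] w 0.436 q [-0.12  0.43  0.2   1.66 -0.09  1.06  1.56]
tool delta cm [14.85 34.    5.07]
top stop [268.38 244.66  57.5 ] [0.4973 0.2642]
top mark [223.5 225.5  10. ] [0.5504 0.3832]
scene stop [369.81 231.62  63.  ] [0.4954 0.2614]
scene mark [422.05 230.39  14.5 ] [0.5503 0.3803]
```

View pics/s6.png

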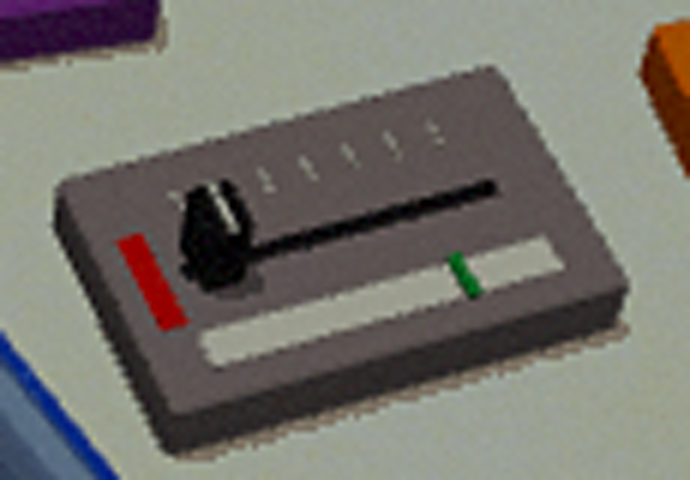

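The fader is at stop with its white line at crop (228,207) and the mark at (465,276). The console's top corners are (62,185), (493,68), (627,285) and (175,412).

```bash
python3 -c "
from h import *
f=lambda u,z:ray('scene',(u[0]/6+345-.4,u[1]/6+185-.4),z)[:2]
C=np.array([f(u,.035) for u in((62,185),(493,68),(627,285),(175,412))]);o=C.mean(0)
d=C[1]-C[0]+C[2]-C[3];cy=d/np.linalg.norm(d);print(o,cy,np.linalg.norm(C-np.roll(C,1,0),axis=1))
L=f((229,207),.0755);M=ray('scene',(422.05,230.39),.038)[:2]
print('line v',(L-o)@cy+.06,'mark v',(M-o)@cy+.06,'diff',(M-L)@cy)
cy=np.array([.1106,.9939]);print((M-L)@cy,(M-o)@cy+.06)"
```

```text
[0.50760615 0.34649423] [0.11869577 0.99293067] [0.12452891 0.20423988 0.12615795 0.20464962]
line v 0.0036567409018959454 mark v 0.09867993825722887 diff 0.09502319735533293
0.09470744853034492 0.09836727660038785
```

Call:
{"name": "send_rows", "arguments": {
  "increments": [
    [4,[1.9,4.2,0],[0,0,0]],
    [4,[1.9,4.2,0],[0,0,0]],
    [4,[1.9,4.2,0],[0,0,0]],
    [4,[1.9,4.2,0],[0,0,0]],
    [4,[1.9,4.2,0],[0,0,0]]
  ]
}}

```text
clock: 52.9
position: [0.5345, 0.1563, 0.2009]
ee_rot: [0.179, 3.136, 0.0]
force: [1.0, 0.4, 1.2]
width: 0.436
gripper_force: 0.0
```

Call:
{"name": "send_rows", "arguments": {
  "increments": [
    [4,[1.9,4.2,0],[0,0,0]],
    [4,[1.9,4.2,0],[0,0,0]],
    [4,[1.5,4.2,0],[0,0,0]],
    [4,[0,0.4,0],[0,0,0]],
    [4,[0,0,0],[0,0,0]]
  ]
}}

```text
clock: 53.4
position: [0.4965, 0.2913, 0.2005]
ee_rot: [-0.172, -3.137, 0.0]
force: [0.7, -0.4, 0.7]
width: 0.435
gripper_force: 0.0
```

Call:
{"name": "send_rows", "arguments": {
  "increments": [
    [4,[0,0,4],[0,0,0]],
    [4,[0,0,4],[0,0,0]],
    [4,[0,0,0],[0,0,0]],
    [4,[0,0,0],[0,0,0]]
  ]
}}

```text
clock: 53.8
position: [0.4976, 0.2881, 0.1211]
ee_rot: [-0.18, -3.136, 0.002]
force: [-0.1, 0.0, 0.6]
width: 0.437
gripper_force: 0.0
```

```bash
python3 -c "
from h import *
to((.4975,.290,.048))"
```

```text
53.8 p [0.4976 0.2881 0.1211] x [-0.993  0.114  0.001] y [ 0.114  0.993 -0.002] z [-0.001 -0.001 -1.   ] f [-0.1  0.   0.6] w 0.437 q [-0.68  0.46  0.08  1.82 -0.05  0.86  0.88]
tool delta cm [0.03 0.2  7.31]
```

Call:
{"name": "send_rows", "arguments": {
  "increments": [
    [4,[0,0.2,4],[0,0,0]],
    [4,[0,0,2],[0,0,0]],
    [4,[0,0,1.4],[0,0,0]],
    [4,[0,0,0],[0,0,0]],
    [1,[0,0,0],[0,0,0]]
  ]
}}

```text
clock: 54.3
position: [0.4985, 0.292, 0.0483]
ee_rot: [0.177, 3.135, 0.002]
force: [0.5, -0.2, 0.3]
width: 0.39
gripper_force: 0.0
```

Call:
{"name": "send_rows", "arguments": {
  "increments": [
    [1,[0,0,0],[0,0,0]],
    [1,[0,0,0],[0,0,0]],
    [1,[0,0,0],[0,0,0]],
    [1,[0,0,0],[0,0,0]]
  ]
}}

```text
clock: 54.7
position: [0.4981, 0.2921, 0.0479]
ee_rot: [0.176, 3.135, 0.002]
force: [0.5, -0.4, 6.6]
width: 0.213
gripper_force: 20.0
```

```bash
python3 -c "
from h import *
to((.4975+.0972*.1106,.290+.0972*.9939,.048))"
```

```text
54.7 p [0.4981 0.2921 0.0479] x [-0.994  0.112 -0.002] y [0.112 0.994 0.001] z [ 0.002  0.001 -1.   ] f [ 0.5 -0.4  6.6] w 0.213 q [-0.67  0.56  0.07  1.88 -0.06  0.7   0.89]
tool delta cm [0.05 9.51 0.01]
```

Call:
{"name": "send_rows", "arguments": {
  "increments": [
    [1,[0,2.5,0],[0,0,0]],
    [1,[0,2.5,0],[0,0,0]],
    [1,[0,2.5,0],[0,0,0]],
    [1,[0,2.2,0],[0,0,0]],
    [1,[0,0,0],[0,0,0]]
  ]
}}

```text
clock: 55.2
position: [0.5099, 0.3922, 0.048]
ee_rot: [0.172, 3.133, 0.006]
force: [3.2, 1.9, 5.4]
width: 0.218
gripper_force: 20.0
```

Call:
{"name": "send_rows", "arguments": {
  "increments": [
    [1,[0,0,0],[0,0,0]],
    [4,[0,0,0],[0,0,0]],
    [4,[0,0,0],[0,0,0]],
    [4,[0,0,0],[0,0,0]]
  ]
}}

```text
clock: 55.6
position: [0.5076, 0.3874, 0.0464]
ee_rot: [-0.176, -3.136, 0.001]
force: [-0.3, -0.3, -0.8]
width: 0.411
gripper_force: 0.0
```

```bash
python3 -c "
from h import *
st()"
```

```text
55.6 p [0.5076 0.3874 0.0464] x [-0.994  0.112  0.001] y [ 0.112  0.994 -0.001] z [-0.001 -0.001 -1.   ] f [-0.3 -0.3 -0.8] w 0.411 q [-0.79  0.64  0.07  1.72 -0.06  0.79  0.78]
```

Call:
{"name": "send_rows", "arguments": {
  "increments": [
    [4,[0,0,-4],[0,0,0]],
    [4,[0,0,-4],[0,0,0]],
    [4,[0,-4,-3],[0,0,0]],
    [4,[0,-4.5,0],[0,0,0]],
    [4,[0,-4.5,0],[0,0,0]]
  ]
}}

```text
clock: 56.1
position: [0.4935, 0.2577, 0.1577]
ee_rot: [0.174, 3.135, 0.002]
force: [0.5, -0.6, 0.4]
width: 0.436
gripper_force: 0.0
```

Call:
{"name": "send_rows", "arguments": {
  "increments": [
    [4,[0,-4.5,0],[0,0,0]],
    [4,[0,-4.5,0],[0,0,0]],
    [4,[0,-4.5,0],[0,0,0]],
    [4,[0,0,0],[0,0,0]]
  ]
}}

```text
clock: 56.5
position: [0.4773, 0.1176, 0.1567]
ee_rot: [-0.189, -3.134, 0.005]
force: [0.3, 0.2, 0.2]
width: 0.436
gripper_force: 0.0
```

```bash
python3 -c "
from h import *
st()
a=arm.get_image('scene')[185:265,345:460];b=arm.get_image('top')[205:280,190:305]
cv2.imwrite('pics/s7.png',np.vstack([cv2.resize(a,None,fx=6,fy=4,interpolation=2)[:300],cv2.resize(b,None,fx=6,fy=6,interpolation=2)[:290]])[:,:,::-1])
cv2.imwrite('pics/s7.png',np.hstack([cv2.resize(a[:,45:],None,fx=5.6,fy=5.6,interpolation=2)[:420],cv2.resize(b[:,:70],None,fx=5.6,fy=5.6,interpolation=2)[:420]])[:,:,::-1])
print(a[:,45:].shape,b.shape)"
```

```text
56.5 p [0.4773 0.1176 0.1567] x [-0.993  0.12   0.001] y [ 0.12   0.993 -0.003] z [-0.002 -0.003 -1.   ] f [0.3 0.2 0.2] w 0.436 q [-0.46  0.3   0.14  1.99 -0.05  0.86  1.15]
(80, 70, 3) (75, 115, 3)
```

View pics/s7.png

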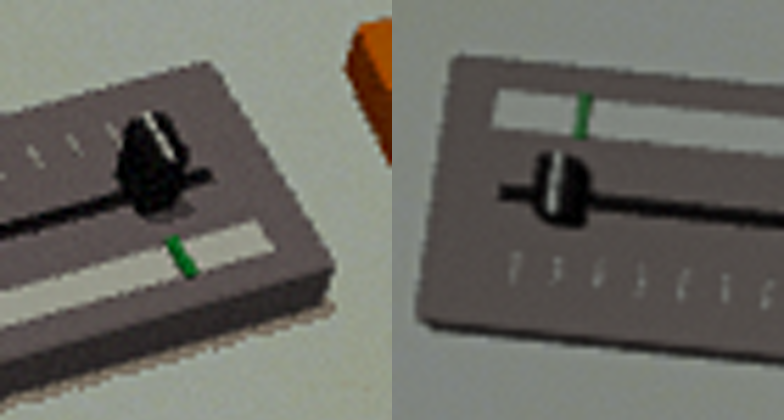

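```bash
python3 -c "
from h import *
o=np.array([.5051,.3478]);cx=np.array([.9939,-.1106]);cy=np.array([.1106,.9939])
S=lambda u,z:ray('scene',(u[0]/5.6+390-.4,u[1]/5.6+185-.4),z)[:2]
T=lambda u,z:ray('top',((u[0]-392)/5.6+190-.4,u[1]/5.6+205-.4),z)[:2]
for nm,F,pts,m in(('scene',S,[(150,114),(160,136),(170,158)],(181,257)),('top',T,[(557,155),(555,175),(553,195),(553,213)],(584,116))):
  M=F(m,.038)-o;print(nm,'mark',M@cx,M@cy+.06)
  for p in pts:
    q=F(p,.0755)-o;print('  line',q@cx,q@cy+.06)
# expected pixels of top line ends and side for v
for v in(.0945,.0985):
  for x in(-.014,.014):
    for z in(.0755,.0555):
      w=o+cx*x+cy*(v-.06);P=np.append(w,z);a=proj('scene',P);b=proj('top',P);print(v,x,z,(a-[390,185]+.4)*5.6,(b-[190,205]+.4)*5.6+[392,0])
"
```

```text
scene mark 0.04149136707366122 0.09689656927796038
  line -0.012102392336050344 0.10085831187150435
  line 0.0008931685026234491 0.09946041100357408
  line 0.013747846551564257 0.09807766455464019
top mark 0.04166865012017907 0.09918417233859658
  line 0.0149225565164266 0.10200225406311048
  line 0.005498158729371285 0.10173113763292183
  line -0.0039060521451720408 0.10146060192988199
  line -0.012274270837042125 0.10039131671428789
0.0945 -0.014 0.0755 [135.31274678 114.48055502] [565.20353531 217.86273427]
0.0945 -0.014 0.0555 [128.27886561 142.80680454] [572.6842081  225.51230215]
0.0945 0.014 0.0755 [162.96941479 160.47112967] [572.84378525 158.45029349]
0.0945 0.014 0.0555 [155.53313636 188.58021204] [580.20655651 166.81042969]
0.0985 -0.014 0.0755 [143.38659016 112.23899796] [556.59088788 217.05517089]
0.0985 -0.014 0.0555 [136.2636666  140.57447227] [564.1778776  224.71425024]
0.0985 0.014 0.0755 [171.11883112 158.1763244 ] [564.25795563 157.64923925]
0.0985 0.014 0.0555 [163.59186245 186.29548616] [571.72638687 166.01873003]
```

```bash
python3 -c "
from h import *
o=np.array([.5051,.3478]);cx=np.array([.9939,-.1106]);cy=np.array([.1106,.9939])
for n,(x0,x1,y0,y1),roi,m0 in(('scene',(412,424,203,215),(345,185,460,265),0),('top',(212,226,231,245),(190,205,285,280),0)):
  im=np.mean([arm.get_image(n).astype(float) for _ in range(4)],0)
  g=im[y0:y1,x0:x1].mean(2);print(n);print(g.astype(int))
  ex=np.clip(im[...,1]-im[...,0]-4,0,None)[roi[1]:roi[3],roi[0]:roi[2]];ex[ex<.35*ex.max()]=0
  yy,xx=np.mgrid[roi[1]:roi[3],roi[0]:roi[2]];mu=((xx*ex).sum()/ex.sum(),(yy*ex).sum()/ex.sum());M=ray(n,mu,.038)[:2]-o
  print('mark px',mu,(ex>0).sum(),'x',M@cx,'v',M@cy+.06)
"
```

```text
scene
[[ 82  81  83  82  82  82  82  82  81  80  82  81]
 [ 81  83  82  82  87  83  82  83  83  82  81  82]
 [ 83  83  83 106 155  39  25  43  83  82  82  82]
 [ 83  41  41  32 134  87   3  12  47  85  82  83]
 [ 59   9   5  20  89 157  12   5  22  86  83  81]
 [ 16   7  10   9  19  79  85  15  15  49  85  83]
 [ 17   3   9  14  12  50 159  84   6  22  88  84]
 [  2   5  10   9  10  23  85 121  15  14  50  83]
 [  1   4   4  10  15   8  37 136  89   3  15  49]
 [  2   3   3   5  14   9  22  93 159   6  11  36]
 [  5   2   1   5   4  16   9  21  79  42   2  31]
 [  5   6   5   7   5  11  10   0   5   7   5  49]]
mark px (np.float64(420.2192300019948), np.float64(231.03431079194095)) 18 x 0.04163160495389137 v 0.09209548780620294
top
[[ 75  74  76  76  75  75  73  79  75  74  77  77  76  74]
 [ 75  75  76  75  51  40  50 110  73  57  73  78  77  75]
 [ 75  75  76  62  25  11  48 126  65  20  25  43  72  77]
 [ 74  75  76  61  21   5  47 111  54  10   3   9  41  74]
 [ 75  77  77  50  15  14  70 103  51  12   8   1  13  56]
 [ 77  78  80  40  10  24  97 106  49  14   7   1   1  40]
 [ 78  79  79  41  12  25  96  84  36  13   8   3   4  39]
 [ 31  32  34  20   4  27 100  64  22  11   7   1   5  40]
 [  9   9  12  10   3  37 126  72  22  12   4   2   3  19]
 [ 15  16  11   6   8  51 131  68  16  12   2   1   1   6]
 [ 66  61  46  18   9  53 130  67  18  10   4   2   2  13]
 [ 77  78  76  36   6  43 103  52  14  10   3   2  18  44]
 [ 76  78  78  60  23   6  29   8   0   2   1   0  25  73]
 [ 76  76  78  76  58  26   8   2   4   2   0   0  25  73]]
mark px (np.float64(223.46399055489965), np.float64(225.48760330578511)) 19 x 0.041096459808664075 v 0.10024148185592333
```

Call:
{"name": "send_rows", "arguments": {
  "increments": [
    [4,[0,4.5,0],[0,0,0]],
    [4,[0,4.5,0],[0,0,0]],
    [4,[0,4.5,0],[0,0,0]],
    [4,[0,4.5,0],[0,0,0]],
    [4,[0,4.5,0],[0,0,0]]
  ]
}}

```text
clock: 57.5
position: [0.5035, 0.3506, 0.1566]
ee_rot: [-0.175, -3.137, 0.0]
force: [1.8, -0.0, 0.2]
width: 0.434
gripper_force: 0.0
```

Call:
{"name": "send_rows", "arguments": {
  "increments": [
    [4,[0,4,0],[0,0,0]],
    [4,[0,0,3],[0,0,0]],
    [4,[0,0,0],[0,0,0]],
    [4,[0,0,0],[0,0,0]],
    [4,[0,0,0],[0,0,0]]
  ]
}}

```text
clock: 58.0
position: [0.509, 0.3872, 0.1279]
ee_rot: [0.178, 3.136, 0.0]
force: [0.2, 0.4, -0.2]
width: 0.436
gripper_force: 0.0
```

```bash
python3 -c "
from h import *
to((.508,.3863,.048))"
```

```text
58.0 p [0.509  0.3872 0.1279] x [-0.994  0.113 -0.001] y [0.113 0.994 0.   ] z [ 0.001  0.    -1.   ] f [ 0.2  0.4 -0.2] w 0.436 q [-0.79  0.55  0.08  1.65 -0.05  0.94  0.77]
tool delta cm [ 0.09 -0.1   7.99]
```

Call:
{"name": "send_rows", "arguments": {
  "increments": [
    [4,[0,-0.1,3],[0,0,0]],
    [4,[0,0,3],[0,0,0]],
    [4,[0,0,2],[0,0,0]],
    [4,[0,0,0],[0,0,0]],
    [4,[0,0,0],[0,0,0]]
  ]
}}

```text
clock: 58.5
position: [0.5089, 0.3869, 0.0481]
ee_rot: [0.177, 3.136, 0.001]
force: [0.1, -0.1, 1.1]
width: 0.434
gripper_force: 0.0
```

```bash
python3 -c "
from h import *
to((.508,.3863,.048))"
```

```text
58.5 p [0.5089 0.3869 0.0481] x [-0.994  0.113 -0.001] y [0.113 0.994 0.001] z [ 0.001  0.001 -1.   ] f [ 0.1 -0.1  1.1] w 0.434 q [-0.78  0.64  0.07  1.72 -0.06  0.79  0.77]
tool delta cm [ 0.08 -0.07  0.01]
```

Call:
{"name": "send_rows", "arguments": {
  "increments": [
    [1,[0,0,0],[0,0,0]],
    [1,[0,0,0],[0,0,0]],
    [1,[0,0,0],[0,0,0]],
    [1,[0,0,0],[0,0,0]],
    [1,[0,0,0],[0,0,0]]
  ]
}}

```text
clock: 59.0
position: [0.5087, 0.3878, 0.0479]
ee_rot: [0.176, 3.135, 0.002]
force: [0.5, -0.4, 6.6]
width: 0.214
gripper_force: 20.0
```

```bash
python3 -c "
from h import *
to((.508,.3863,.048))"
```

```text
59.0 p [0.5087 0.3878 0.0479] x [-0.994  0.112 -0.001] y [0.112 0.994 0.002] z [ 0.001  0.001 -1.   ] f [ 0.5 -0.4  6.6] w 0.214 q [-0.78  0.64  0.07  1.72 -0.06  0.79  0.77]
tool delta cm [ 0.05 -0.15 -0.01]
```

Call:
{"name": "send_rows", "arguments": {
  "increments": [
    [1,[0,-0.15,0],[0,0,0]],
    [1,[0,0,0],[0,0,0]],
    [4,[0,0,0],[0,0,0]],
    [4,[0,0,0],[0,0,0]],
    [4,[0,0,0],[0,0,0]]
  ]
}}

```text
clock: 59.5
position: [0.5078, 0.3854, 0.0466]
ee_rot: [-0.176, -3.136, 0.001]
force: [-0.1, 0.4, -0.5]
width: 0.412
gripper_force: 0.0
```

Call:
{"name": "send_rows", "arguments": {
  "increments": [
    [4,[0,0,-4],[0,0,0]],
    [4,[0,0,-4],[0,0,0]],
    [4,[0,-4,-2],[0,0,0]],
    [4,[0,-4.5,0],[0,0,0]],
    [4,[0,-4.5,0],[0,0,0]]
  ]
}}

```text
clock: 60.0
position: [0.4934, 0.2554, 0.1474]
ee_rot: [0.174, 3.135, 0.001]
force: [0.6, -0.1, -0.6]
width: 0.437
gripper_force: 0.0
```

Call:
{"name": "send_rows", "arguments": {
  "increments": [
    [4,[0,-4.5,0],[0,0,0]],
    [4,[0,-4.5,0],[0,0,0]],
    [4,[0,-4.5,0],[0,0,0]],
    [4,[0,0,0],[0,0,0]]
  ]
}}

```text
clock: 60.4
position: [0.4774, 0.1153, 0.1467]
ee_rot: [-0.189, -3.135, 0.005]
force: [-0.2, 0.1, 0.1]
width: 0.433
gripper_force: 0.0
```

```bash
python3 -c "
from h import *
o=np.array([.5051,.3478]);cx=np.array([.9939,-.1106]);cy=np.array([.1106,.9939])
for n,(x0,x1,y0,y1),roi in(('scene',(413,423,205,213),(345,185,460,265)),('top',(214,224,233,243),(190,205,285,280))):
  im8=arm.get_image(n);im=np.mean([im8]+[arm.get_image(n) for _ in range(3)],0)
  g=im[y0:y1,x0:x1].mean(2);w=np.where(g>45,g,0)
  for r in range(w.shape[0]):
    k=int(g[r,2:-2].argmax())+2;w[r,:max(k-1,0)]=0;w[r,k+2:]=0
  v=[]
  for r in range(w.shape[0]):
    c=(w[r]*np.arange(x0,x1)).sum()/w[r].sum();q=ray(n,(c,y0+r),.0755)[:2]-o;v.append((q@cx*1000,q@cy*1000+60))
  v=np.array(v);b=blobs(im8,(45,60,40),(85,255,255),roi,4)[0];M=ray(n,b[:2],.038)[:2]-o
  print(n,np.round(v.T,1).tolist(),'mean',v.mean(0),'mark',M@cx,M@cy+.06)
st()
a=arm.get_image('scene');cv2.imwrite('pics/end.png',a[:,:,::-1])"
```

```text
scene [[-13.2, -10.1, -6.7, -3.2, -0.0, 3.6, 7.0, 10.2], [97.1, 96.2, 96.0, 96.5, 95.7, 96.2, 96.2, 95.8]] mean [-1.56412997 96.23038228] mark 0.042354881707747705 0.09739897681954715
top [[13.4, 10.7, 8.0, 5.4, 2.8, 0.1, -2.6, -5.2, -7.8, -10.4], [98.4, 98.8, 98.6, 98.6, 98.5, 99.1, 98.9, 98.6, 99.1, 98.8]] mean [ 1.42931023 98.73689647] mark 0.041072098659729335 0.10014196388662033
60.8 p [0.4783 0.1234 0.1466] x [-0.994  0.11   0.   ] y [0.11  0.994 0.   ] z [-0.  0. -1.] f [0.7 0.1 1.2] w 0.436 q [-0.45  0.31  0.12  1.99 -0.05  0.84  1.15]
```

View pics/end.png

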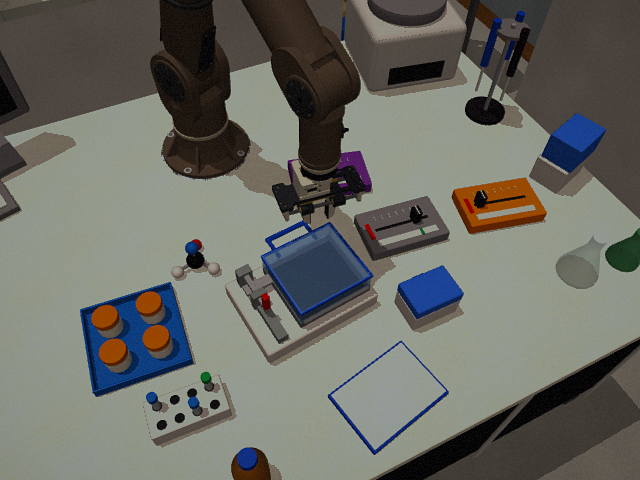

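The bolt grip is home at (266,301), the hood is shut, the jars are in the tray, and the bystanders are untouched. Both views put the fader line about 1.3 mm short of the mark, so I nudge it once.

Call:
{"name": "send_rows", "arguments": {
  "increments": [
    [4,[0,4.5,0],[0,0,0]],
    [4,[0,4.5,0],[0,0,0]],
    [4,[0,4.5,0],[0,0,0]],
    [4,[0,4.5,0],[0,0,0]],
    [4,[0,4.5,0],[0,0,0]]
  ]
}}

```text
clock: 61.35
position: [0.5032, 0.3483, 0.1466]
ee_rot: [-0.174, -3.137, -0.0]
force: [0.6, 0.3, 0.0]
width: 0.437
gripper_force: 0.0
```

Call:
{"name": "send_rows", "arguments": {
  "increments": [
    [4,[0,4,0],[0,0,0]],
    [4,[0,0,3],[0,0,0]],
    [4,[0,0,0],[0,0,0]],
    [4,[0,0,0],[0,0,0]],
    [4,[0,0,0],[0,0,0]]
  ]
}}

```text
clock: 61.85
position: [0.5086, 0.3848, 0.1178]
ee_rot: [0.178, 3.136, 0.0]
force: [0.2, 0.1, -0.2]
width: 0.437
gripper_force: 0.0
```

```bash
python3 -c "
from h import *
to((.5085,.3869,.048))"
```

```text
61.85 p [0.5086 0.3848 0.1178] x [-0.994  0.113 -0.001] y [0.113 0.994 0.   ] z [ 0.001  0.    -1.   ] f [ 0.2  0.1 -0.2] w 0.437 q [-0.78  0.55  0.07  1.67 -0.05  0.92  0.77]
tool delta cm [0.04 0.21 6.98]
```

Call:
{"name": "send_rows", "arguments": {
  "increments": [
    [4,[0,0.2,3],[0,0,0]],
    [4,[0,0,2],[0,0,0]],
    [4,[0,0,2],[0,0,0]],
    [4,[0,0,0],[0,0,0]],
    [4,[0,0,0],[0,0,0]]
  ]
}}

```text
clock: 62.35
position: [0.5089, 0.3873, 0.048]
ee_rot: [0.177, 3.136, 0.001]
force: [0.7, -0.0, 0.7]
width: 0.435
gripper_force: 0.0
```

Call:
{"name": "send_rows", "arguments": {
  "increments": [
    [1,[0,0,0],[0,0,0]],
    [1,[0,0,0],[0,0,0]],
    [1,[0,0,0],[0,0,0]],
    [1,[0,0,0],[0,0,0]],
    [1,[0,0,0],[0,0,0]]
  ]
}}

```text
clock: 62.85
position: [0.5086, 0.3878, 0.0477]
ee_rot: [0.176, 3.136, 0.001]
force: [-0.7, -1.1, 6.6]
width: 0.215
gripper_force: 20.0
```

```bash
python3 -c "
from h import *
to((.5085,.3876,.048))"
```

```text
62.85 p [0.5086 0.3878 0.0477] x [-0.994  0.112 -0.001] y [0.112 0.994 0.001] z [ 0.001  0.001 -1.   ] f [-0.7 -1.1  6.6] w 0.215 q [-0.78  0.64  0.06  1.72 -0.05  0.79  0.77]
tool delta cm [ 0.01 -0.02 -0.03]
```

Call:
{"name": "send_rows", "arguments": {
  "increments": [
    [4,[0,0,0],[0,0,0]],
    [4,[0,0,0],[0,0,0]],
    [4,[0,0,0],[0,0,0]],
    [4,[0,0,-4],[0,0,0]],
    [4,[0,0,-4],[0,0,0]]
  ]
}}

```text
clock: 63.35
position: [0.5072, 0.3869, 0.1263]
ee_rot: [-0.175, -3.134, 0.004]
force: [0.4, 1.0, 0.7]
width: 0.434
gripper_force: 0.0
```

Call:
{"name": "send_rows", "arguments": {
  "increments": [
    [4,[0,-4,-2],[0,0,0]],
    [4,[0,-4.5,0],[0,0,0]],
    [4,[0,-4.5,0],[0,0,0]],
    [4,[0,-4.5,0],[0,0,0]],
    [4,[0,-4.5,0],[0,0,0]]
  ]
}}

```text
clock: 63.85
position: [0.4831, 0.1673, 0.1468]
ee_rot: [0.175, 3.136, 0.0]
force: [0.8, -0.4, -0.4]
width: 0.436
gripper_force: 0.0
```

Call:
{"name": "send_rows", "arguments": {
  "increments": [
    [4,[0,-4.5,0],[0,0,0]],
    [4,[0,0,0],[0,0,0]],
    [4,[0,0,0],[0,0,0]]
  ]
}}

```text
clock: 64.15
position: [0.4787, 0.1233, 0.1469]
ee_rot: [0.18, 3.136, 0.0]
force: [0.6, 0.7, 0.4]
width: 0.437
gripper_force: 0.0
```

```bash
python3 -c "
from h import *
o=np.array([.5051,.3478]);cx=np.array([.9939,-.1106]);cy=np.array([.1106,.9939])
for n,(x0,x1,y0,y1) in(('scene',(413,424,205,213)),('top',(213,224,233,242))):
  im=np.mean([arm.get_image(n) for _ in range(4)],0)
  g=im[y0:y1,x0:x1].mean(2);v=[]
  for r in range(len(g)):
    k=int(g[r,2:-2].argmax())+2;w=g[r,k-1:k+2];c=x0+k+(w[2]-w[0])/w.sum()
    q=ray(n,(c,y0+r),.0755)[:2]-o;v.append(q@cy*1000+60)
  print(n,np.round(v,1),np.mean(v))
"
```

```text
scene [97.6 97.5 97.4 97.3 97.1 97.  97.5 97.3] 97.33668118963186
top [ 99.6 100.8 100.7 100.5 100.3 100.1  99.9  99.8 101.1] 100.30231431841605
```

The line reads 97.3 mm against the mark's 97.4 in the scene view, and 100.3 against 100.1 in the top view, so they are level. I hand in.

```bash
python3 -c "
from cell import arm
print(arm.sign_off())"
```

```text
the job is handed in; nothing more can be done
None
```

The job is done and handed in: all four jars stand upright in the blue tray, the hood was lowered shut and bolted home, and only then was the fader set level with the green mark (within about 0.2 mm in both camera views).

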